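# Empty the loaded pin canisters and cover the tray

### The job

Some of the closed grey canisters still hold a steel pin and you can only tell by their weight when you lift them: tip the pins of the loaded ones into the aluminium tray, but do not tip over an empty one, and leave all the canisters standing upright on the bench. Then take a single cover board from the stack and lay it flat and square on the tray as its lid, centred and with its length along the tray's; leave the other boards stacked on their stand.

Things in the scene. Friction and masses are not known exactly. Their poses are not given: they have to be found in the camera images.
- bench_vice: obstacle: the blue bench vice bolted to the bench, 156 mm high; it spans -132 to 130 mm in x and -98 to 100 mm in y about this origin on the bench
- battery_tester: obstacle: the blue instrument with a carrying handle on the bench, 211 mm high; it spans -98 to 99 mm in x and -115 to 115 mm in y about this origin on the bench
- tray: the parts tray, an open aluminium box fixed to the bench, 130 mm (x) by 94 mm (y) outside, 50 mm high, walls and floor 5 mm; the origin is the centre of its underside. Where the pins are is not reported
- stand: the low dark steel stand, fixed to the bench, that carries the stack of cover boards; its top, 20 mm above the bench, is 110 mm (x) by 60 mm (y); the origin is the centre of its underside on the bench
- can_0: one of four identical-looking tipping canisters: loose, closed grey steel box 80 mm long (its x, -42 to +38 from the origin), 58 mm wide (y; grasp here), 86 mm high. Weighs 0.18 to 0.22 kg empty; two or three of the four (at random) hide one loose steel pin, 26 mm diameter, 44 mm long, 0.18 to 0.22 kg. Origin: centre of underside; z up, the mouth is at its -x side
- can_0_mid (a point): centre of canister 0, 43 mm above its underside. A light flap hangs in the mouth (upper -x side) from the roof edge and swings outward by itself; behind it the inner front wall slopes at 45 degrees from the floor up to the lip, which is 42 mm towards -x of the axis and 44 mm up. Tipped 60 to 75 degrees towards its -x side, the canister lets a pin roll out over the lip
- can_1: one of four identical-looking tipping canisters: loose, closed grey steel box 80 mm long (its x, -42 to +38 from the origin), 58 mm wide (y; grasp here), 86 mm high. Weighs 0.18 to 0.22 kg empty; two or three of the four (at random) hide one loose steel pin, 26 mm diameter, 44 mm long, 0.18 to 0.22 kg. Origin: centre of underside; z up, the mouth is at its -x side
- can_1_mid (a point): centre of canister 1, 43 mm above its underside. A light flap hangs in the mouth (upper -x side) from the roof edge and swings outward by itself; behind it the inner front wall slopes at 45 degrees from the floor up to the lip, which is 42 mm towards -x of the axis and 44 mm up. Tipped 60 to 75 degrees towards its -x side, the canister lets a pin roll out over the lip
- can_2: one of four identical-looking tipping canisters: loose, closed grey steel box 80 mm long (its x, -42 to +38 from the origin), 58 mm wide (y; grasp here), 86 mm high. Weighs 0.18 to 0.22 kg empty; two or three of the four (at random) hide one loose steel pin, 26 mm diameter, 44 mm long, 0.18 to 0.22 kg. Origin: centre of underside; z up, the mouth is at its -x side
- can_2_mid (a point): centre of canister 2, 43 mm above its underside. A light flap hangs in the mouth (upper -x side) from the roof edge and swings outward by itself; behind it the inner front wall slopes at 45 degrees from the floor up to the lip, which is 42 mm towards -x of the axis and 44 mm up. Tipped 60 to 75 degrees towards its -x side, the canister lets a pin roll out over the lip
- can_3: one of four identical-looking tipping canisters: loose, closed grey steel box 80 mm long (its x, -42 to +38 from the origin), 58 mm wide (y; grasp here), 86 mm high. Weighs 0.18 to 0.22 kg empty; two or three of the four (at random) hide one loose steel pin, 26 mm diameter, 44 mm long, 0.18 to 0.22 kg. Origin: centre of underside; z up, the mouth is at its -x side
- can_3_mid (a point): centre of canister 3, 43 mm above its underside. A light flap hangs in the mouth (upper -x side) from the roof edge and swings outward by itself; behind it the inner front wall slopes at 45 degrees from the floor up to the lip, which is 42 mm towards -x of the axis and 44 mm up. Tipped 60 to 75 degrees towards its -x side, the canister lets a pin roll out over the lip
- board_0_mid (a point): the centre (6 mm above its underside) of board 0: a loose plywood cover board, 140 mm (its x) by 106 mm (its y), 12 mm thick, 0.13 kg; hand notches in both long sides leave a waist 64 mm wide (y) over the middle 60 mm of its length, where it is grasped. Three such boards lie stacked flat on the stand, aligned, board 2 at the top
- board_0: the same board 0: origin at the centre of its underside, x along its length, z normal to its face
- board_1_mid (a point): the centre (6 mm above its underside) of board 1: a loose plywood cover board, 140 mm (its x) by 106 mm (its y), 12 mm thick, 0.13 kg; hand notches in both long sides leave a waist 64 mm wide (y) over the middle 60 mm of its length, where it is grasped. Three such boards lie stacked flat on the stand, aligned, board 2 at the top
- board_1: the same board 1: origin at the centre of its underside, x along its length, z normal to its face
- board_2_mid (a point): the centre (6 mm above its underside) of board 2: a loose plywood cover board, 140 mm (its x) by 106 mm (its y), 12 mm thick, 0.13 kg; hand notches in both long sides leave a waist 64 mm wide (y) over the middle 60 mm of its length, where it is grasped. Three such boards lie stacked flat on the stand, aligned, board 2 at the top
- board_2: the same board 2: origin at the centre of its underside, x along its length, z normal to its face

How it is judged:
On the way, in this order (a step that is already met when the one before it is completed fails the run):
1. every pin that the canisters held lies in the tray (x of pin_0_c0 in the frame of tray between -0.062 and 0.062 m and y of pin_0_c0 in the frame of tray between -0.045 and 0.045 m and z of pin_0_c0 in the frame of tray between 0 and 0.05 m and x of pin_1_c0 in the frame of tray between -0.062 and 0.062 m and y of pin_1_c0 in the frame of tray between -0.045 and 0.045 m and z of pin_1_c0 in the frame of tray between 0 and 0.05 m and x of pin_2_c0 in the frame of tray between -0.062 and 0.062 m and y of pin_2_c0 in the frame of tray between -0.045 and 0.045 m and z of pin_2_c0 in the frame of tray between 0 and 0.05 m and x of pin_3_c0 in the frame of tray between -0.062 and 0.062 m and y of pin_3_c0 in the frame of tray between -0.045 and 0.045 m and z of pin_3_c0 in the frame of tray between 0 and 0.05 m), for 0.2 s.
2. a cover board lies on the tray (((horizontal distance between board_0_mid and tray below 0.012 m and z of board_0_mid in the frame of tray between 0.051 and 0.061 m and angle between board_0's own z axis and vertical below 0.06 rad and angle between the x axis of board_0 and the x axis of tray, either way round below 0.1 rad) or (horizontal distance between board_1_mid and tray below 0.012 m and z of board_1_mid in the frame of tray between 0.051 and 0.061 m and angle between board_1's own z axis and vertical below 0.06 rad and angle between the x axis of board_1 and the x axis of tray, either way round below 0.1 rad) or (horizontal distance between board_2_mid and tray below 0.012 m and z of board_2_mid in the frame of tray between 0.051 and 0.061 m and angle between board_2's own z axis and vertical below 0.06 rad and angle between the x axis of board_2 and the x axis of tray, either way round below 0.1 rad))), for 0.2 s.
At the end, for the whole second after the job is handed in: all pins in the tray; one board flat on the tray's rim (centre within 12 mm, length along the tray's within 0.1 rad, tilt under 0.06 rad); other boards flat, centres within 40 mm of the stand's; all canisters at rest upright (within 0.1 rad) on the bench (all of step 1 and ((horizontal distance between board_0_mid and tray below 0.012 m and z of board_0_mid in the frame of tray between 0.051 and 0.061 m and angle between board_0's own z axis and vertical below 0.06 rad and angle between the x axis of board_0 and the x axis of tray, either way round below 0.1 rad) or (horizontal distance between board_1_mid and tray below 0.012 m and z of board_1_mid in the frame of tray between 0.051 and 0.061 m and angle between board_1's own z axis and vertical below 0.06 rad and angle between the x axis of board_1 and the x axis of tray, either way round below 0.1 rad) or (horizontal distance between board_2_mid and tray below 0.012 m and z of board_2_mid in the frame of tray between 0.051 and 0.061 m and angle between board_2's own z axis and vertical below 0.06 rad and angle between the x axis of board_2 and the x axis of tray, either way round below 0.1 rad)) and ((horizontal distance between board_0_mid and tray below 0.012 m and z of board_0_mid in the frame of tray between 0.051 and 0.061 m and angle between board_0's own z axis and vertical below 0.06 rad and angle between the x axis of board_0 and the x axis of tray, either way round below 0.1 rad) or (horizontal distance between board_0_mid and stand below 0.04 m and angle between board_0's own z axis and vertical below 0.06 rad)) and ((horizontal distance between board_1_mid and tray below 0.012 m and z of board_1_mid in the frame of tray between 0.051 and 0.061 m and angle between board_1's own z axis and vertical below 0.06 rad and angle between the x axis of board_1 and the x axis of tray, either way round below 0.1 rad) or (horizontal distance between board_1_mid and stand below 0.04 m and angle between board_1's own z axis and vertical below 0.06 rad)) and ((horizontal distance between board_2_mid and tray below 0.012 m and z of board_2_mid in the frame of tray between 0.051 and 0.061 m and angle between board_2's own z axis and vertical below 0.06 rad and angle between the x axis of board_2 and the x axis of tray, either way round below 0.1 rad) or (horizontal distance between board_2_mid and stand below 0.04 m and angle between board_2's own z axis and vertical below 0.06 rad)) and height (world z) of can_0_mid between 0.036 and 0.049 m and angle between each of can_0, can_1, can_2, can_3's own z axis and vertical below 0.1 rad and linear speed of each of can_0, can_1, can_2, can_3 below 0.02 m/s and height (world z) of can_1_mid between 0.036 and 0.049 m and height (world z) of can_2_mid between 0.036 and 0.049 m and height (world z) of can_3_mid between 0.036 and 0.049 m); the robot touches nothing.
It fails at once if canister 0 is held up and tipped more than 45 degrees although it held no pin at the start (if it held one, the last clause is never met) (angle between can_0's own z axis and vertical above 0.785 rad and height (world z) of can_0_mid above 0.07 m and contact force between the fingers and can_0 above 0.5 N and height (world z) of pin_0_c0 above 5 m).
It fails at once if canister 1 is held up and tipped more than 45 degrees although it held no pin at the start (if it held one, the last clause is never met) (angle between can_1's own z axis and vertical above 0.785 rad and height (world z) of can_1_mid above 0.07 m and contact force between the fingers and can_1 above 0.5 N and height (world z) of pin_1_c0 above 5 m).
It fails at once if canister 2 is held up and tipped more than 45 degrees although it held no pin at the start (if it held one, the last clause is never met) (angle between can_2's own z axis and vertical above 0.785 rad and height (world z) of can_2_mid above 0.07 m and contact force between the fingers and can_2 above 0.5 N and height (world z) of pin_2_c0 above 5 m).
It fails at once if canister 3 is held up and tipped more than 45 degrees although it held no pin at the start (if it held one, the last clause is never met) (angle between can_3's own z axis and vertical above 0.785 rad and height (world z) of can_3_mid above 0.07 m and contact force between the fingers and can_3 above 0.5 N and height (world z) of pin_3_c0 above 5 m).
Of pin_0, pin_1, pin_2, pin_3 only 2 to 3 are there at a start; the rules pass over those that are not, and their reading is None.
At some moment in a run one of can_0, can_1, can_2, can_3 may be knocked a few centimetres aside while the robot is not near it.
It also fails if it takes over 208 s, if anything falls off the work surface, if the arm or the gripper's body presses on something with over 40 N, if the wrist force passes 120 N, or if a joint passes its speed limit or range.

### The arm

A 6-joint arm with a two-finger parallel gripper is mounted at the origin on a cart in front of the work surface, level with it; the furniture and walls round the work are solid. World frame = base frame: x ahead of the robot, y to its left, z up, the work surface at z = 0. Lengths are in m, angles in rad, forces in N, time in s.
With the tool pointing down it reaches from about 0.375 to 0.975 m from the base axis. Payload 3.8 kg.
Tool frame: the origin (TCP) lies at the very end of the fingers, on their centre line; the grasp point (between the pads) lies 19 mm behind it (bot.grip_point_offset is the distance from the TCP to the grasp point, in m); z points along the fingers, x is the direction in which the jaws open and shut, and the axes are right-handed (so a half turn about z gives the same grasp; the last joint's range is limited). The gripper opens to 85 mm and grips with 20 to 120 N. Pads are 22 mm wide; open, the fingers measure 114 mm over their backs; the gripper's body (76 mm by 85 mm) begins 54 mm behind the grasp point. The pads swing forward as they close: fully open they stand 13 mm farther back than shut.
Start: joints at [1.146, 0.264, 1.604, -0, 1.274, -0.037], TCP at [0.255, 0.625, 0.231] pointing down, gripper open.
Joint ranges: [-2.63, 2.63], [-0.94, 2.18], [0.31, 2.57], [-1.31, 4.45], [0, 2.66], [-2.55, 2.55]. Speed limits (rad/s): [2.57, 2.57, 3.14, 3.14, 3.14, 3.14].

### API

Orientations are given as a rotation vector (axis times angle).
In Python, from workcell import bot, read_camera gives the robot as it stands.
- The arm moves only by the tool arm_command, never from a script. Its argument "rows" is a list of rows, each an object with "delta_rot": the turn, a rotation vector about the tool's x, y, z in rad, a list of three; "xyz": the shift along the tool's x, y, z in m, a list of three; "gripper": the finger opening in m, from 0 to 0.0854. A call has 1 to 12 rows; each row shifts and turns the commanded pose from where the row before left it, along the tool's axes as they then stand; what a row does not reach is not made up. A row lasts 1/10 s, in which the tool goes at most 50 mm and 8.59 degrees, less where a joint would pass 70% of its speed; a pose out of reach is approached as far as the arm can. A call is refused whole if a number of a shift passes 0.05 or a number of a turn 0.15, either way. A call with a gripper value outside its range is refused whole. The fingers move at their own pace and stop on an object; "force" is the grip in N (left out, the last holds). Time passes only in rows, so rows that do not move let the fingers close. It gives the time, the measured TCP pose, the force and the opening at its end, in the units of the state.
- bot.read_state(): the state, without advancing time (a new reading comes with each control period).
- read_camera(name): name is "scene" or "top"; returns a dict with "pixels" (384x512x3 uint8, red, green, blue), "range_z" (384x512 float32, m along the optical axis (not along the pixel's ray), 0 where there is no reading), "intrinsics" (3x3 intrinsics, pixels), "camera_from_world" (4x4, takes a point from world to camera coordinates). Camera axes: x right, y up, looking along -z (the intrinsics and any distortion apply to the point x, -y, -z); pixel columns grow to the right and rows downward; lengths in m; the calibration is good to about 2 mm. A picture is of the moment at which its call begins.
- bot.finish_job(): hands the job in, once; it reports no verdict.
The state is a dict: "time": time; "q": joint angles; "joint_vel": joint speeds; "joint_torque": joint torques, N m; "tool_pos": TCP position; "tcp_rot": TCP orientation; "wrist_force": force on the tool from outside, world axes, zero at the start; "torque": the same for the moment, N m; "width": opening from 0.0 (shut) to 1.0 (fully open).
Only numpy, scipy, OpenCV 4.12 (cv2) and the standard library are available. Lean on these libraries where they do the work, as an engineer would, in place of code of your own. Each camera call takes 0.05 s, during which the arm holds its last target.

## Working session

There is one attempt and no reset: what is moved stays moved. The work goes in short steps, Python scripts to look and compute and a tool call to move; the robot and the scene stay as the last step left them, time stands still between calls to the robot, and variables do not carry over. Pictures are saved under pics/ and viewed, and the job is handed in when it is done.

Besides the shell and the picture viewer there is one more tool, called after "Call:" by a JSON object that holds its "method" and its "body". arm_command: Moves the arm, as the interface text tells. Its arguments: {"type":"object","properties":{"rows":{"type":"array","items":{"type":"object","properties":{"delta_rot":{"type":"array","items":{"type":"number"}},"xyz":{"type":"array","items":{"type":"number"}},"gripper":{"type":"number"}}}},"force":{"type":"number"}},"required":["rows"]}

```bash
ls; mkdir -p pics; python3 - <<'E'
from workcell import bot, read_camera
import cv2,numpy as np
print(bot.read_state(), bot.grip_point_offset)
for n in ("scene","top"):
    c=read_camera(n); cv2.imwrite(f"pics/{n}0.png",c["pixels"][:,:,::-1]); np.savez(f"{n}0.npz",**c)
    print(n,c["intrinsics"],c["camera_from_world"])
E
```

```text
pics
{'time': 0.0, 'q': array([ 1.14612158e+00,  2.64746768e-01,  1.60539238e+00,  2.50543005e-06,
        1.27374692e+00, -3.69072477e-02]), 'joint_vel': array([-0.00071442,  0.00148469, -0.00180456, -0.00013638,  0.0003128 ,
        0.00132782]), 'joint_torque': array([-7.88323928e-05, -5.15093887e+01, -3.67320657e+01,  1.33083804e-04,
        1.27577037e-02,  2.09690484e-05]), 'tool_pos': array([0.25492631, 0.62419295, 0.22995645]), 'tcp_rot': array([ 2.60682571,  1.75113693, -0.0030633 ]), 'wrist_force': array([ 0.1157165 , -0.7031981 , -0.06216211]), 'torque': array([ 0.01138354,  0.00229591, -0.01153834]), 'width': 0.9997493821691081} 0.0187
scene [[383.25356186   0.         256.36289189]
 [  0.         383.25356186 189.51269357]
 [  0.           0.           1.        ]] [[ 0.84294909 -0.53733659 -0.02657484 -0.54115137]
 [ 0.25228114  0.35117297  0.90168275 -0.10944433]
 [-0.47517476 -0.76677698  0.43158082 -0.99596776]
 [ 0.          0.          0.          1.        ]]
top [[430.45443284   0.         252.5291421 ]
 [  0.         430.45443284 182.68088681]
 [  0.           0.           1.        ]] [[-0.02803362 -0.99931247  0.02426309 -0.20553055]
 [ 0.99929389 -0.02740913  0.02569928 -0.49757163]
 [-0.02501658  0.02496641  0.99937523 -1.17563488]
 [ 0.          0.          0.          1.        ]]
```

View pics/scene0.png

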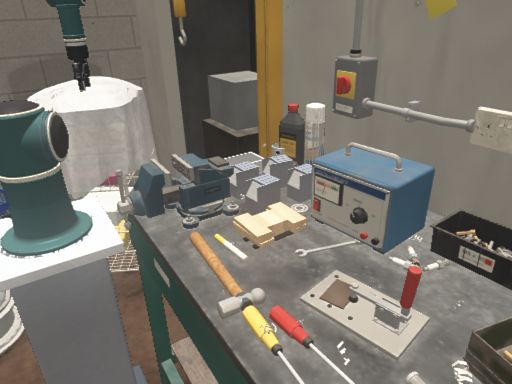

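View pics/top0.png

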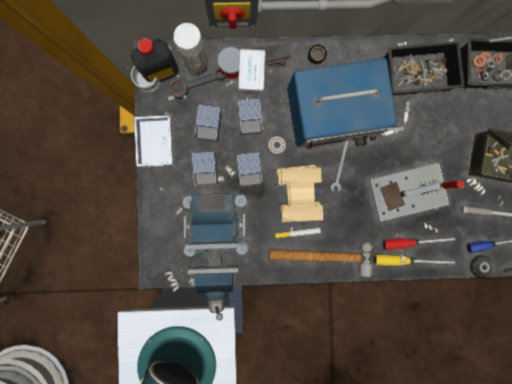

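```bash
python3 - <<'E'
import cv2,numpy as np
a=cv2.imread("pics/top0.png")[80:240,130:330]; b=cv2.imread("pics/scene0.png")[140:250,110:330]
cv2.imwrite("pics/t1.png",cv2.resize(a,None,fx=3.7,fy=3.7,interpolation=cv2.INTER_CUBIC))
cv2.imwrite("pics/s1.png",cv2.resize(b,None,fx=3.6,fy=3.6,interpolation=cv2.INTER_CUBIC))
c=np.load("top0.npz");K=c["intrinsics"];T=c["camera_from_world"];R=c["range_z"]
v,u=np.mgrid[:384,:512]
pc=np.stack([(u-K[0,2])/K[0,0]*R,-(v-K[1,2])/K[1,1]*R,-R],-1)
P=(pc-T[:3,3])@T[:3,:3]
np.save("P.npy",P)
print((P[:,:,2][100:190:3,190:265:3]*1000).astype(int).tolist()[0])
z=P[:,:,2]
for (uu,vv) in [(153,140),(207,115),(207,133),(250,108),(204,160),(204,180),(249,160),(300,193),(277,145),(210,220),(345,100),(400,200)]:
  print(uu,vv,P[vv,uu].round(3))
E
```

```text
[-2, 0, -4, 3, 0, 0, 0, -1, 0, -2, 0, 0, 1, 1, 0, -2, 86, 84, 87, 86, 85, 84, 86, 84, 0]
153 140 [0.617 0.052 0.002]
207 115 [ 0.667 -0.105  0.088]
207 133 [ 0.624 -0.102  0.062]
250 108 [ 0.683 -0.216  0.086]
204 160 [ 0.552 -0.094  0.081]
204 180 [ 0.501 -0.09   0.054]
249 160 [ 0.549 -0.21   0.083]
300 193 [ 0.46  -0.343  0.055]
277 145 [ 0.595 -0.291 -0.002]
210 220 [ 0.401 -0.11   0.143]
345 100 [ 0.679 -0.442  0.174]
400 200 [ 0.433 -0.625  0.015]
```

View pics/t1.png

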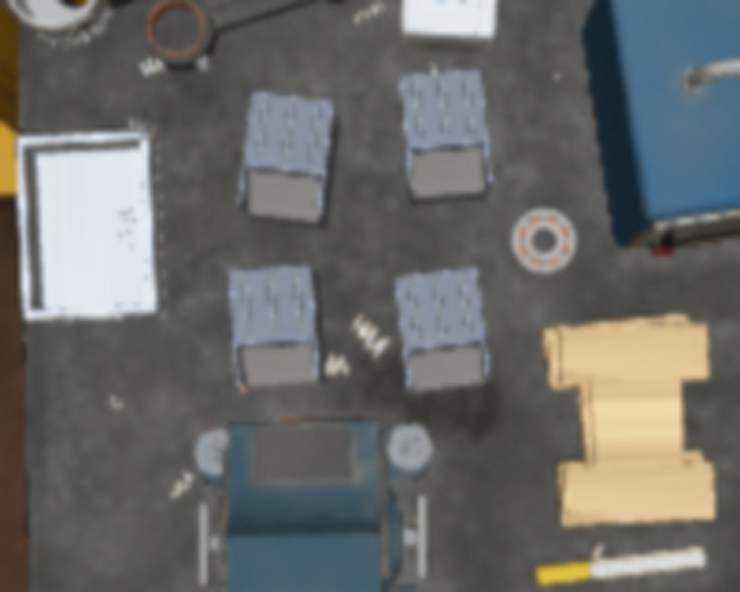

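View pics/s1.png

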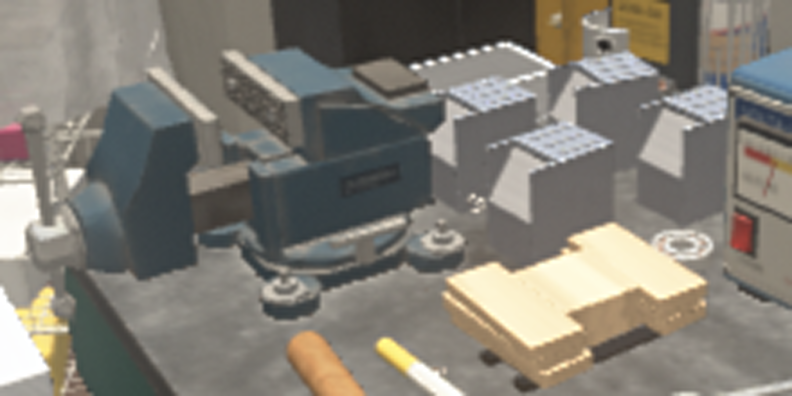

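```bash
cat > h.py <<'E'
from workcell import bot, read_camera
import cv2,numpy as np
from scipy.spatial.transform import Rotation as Ro
def cloud(c):
    K=c["intrinsics"];T=c["camera_from_world"];R=c["range_z"]
    v,u=np.mgrid[:384,:512]
    pc=np.stack([(u-K[0,2])/K[0,0]*R,-(v-K[1,2])/K[1,1]*R,-R],-1)
    P=(pc-T[:3,3])@T[:3,:3]; P[R<=0]=np.nan
    return P
def ray(c,u,v,z):
    K=c["intrinsics"];T=c["camera_from_world"];R=T[:3,:3]
    d=R.T@np.array([(u-K[0,2])/K[0,0],-(v-K[1,2])/K[1,1],-1]); o=-R.T@T[:3,3]
    return (o+d*(z-o[2])/d[2])[:2]
def rects(c,mask,z,amin=100):
    """min-area rects of mask blobs, contour cast on plane z"""
    n,l,s,_=cv2.connectedComponentsWithStats(mask.astype(np.uint8),connectivity=4)
    out=[]
    for i in range(1,n):
        if s[i,4]<amin: continue
        cs,_=cv2.findContours((l==i).astype(np.uint8),cv2.RETR_EXTERNAL,cv2.CHAIN_APPROX_NONE)
        k=max(cs,key=len)[:,0,:]
        W=np.array([ray(c,u,v,z) for u,v in k])
        (cx,cy),(w,h),a=cv2.minAreaRect((W*1000).astype(np.float32))
        a=(a+45)%90-45 if True else a
        box=cv2.boxPoints(((cx,cy),(w,h),cv2.minAreaRect((W*1000).astype(np.float32))[2]))
        out.append((cx,cy,w,h,a,box,k.mean(0),W*1000))
    return out
def cans(c):
    P=cloud(c); z=P[:,:,2]; 
    m=(z>0.074)&(z<0.096)
    m[:90]=0; m[200:]=0; m[:,:175]=0; m[:,290:]=0
    res=[]
    for cx,cy,w,h,a,box,px,W in rects(c,m,0.086,150):
        # long axis ambiguous: choose axis dir near +x
        t=np.radians(a); ex=np.array([np.cos(t),np.sin(t)]); ey=np.array([-ex[1],ex[0]])
        px_=W@ex; py_=W@ey
        L=np.ptp(px_);Wd=np.ptp(py_)
        o=ex*(px_.max()+1.2-38)+ey*(py_.max()+py_.min())/2
        res.append((o,a,L+2.5,Wd+2.5,px))
    return res
def st():
    s=bot.read_state(); R=Ro.from_rotvec(s["tcp_rot"]).as_matrix()
    return s,R
E
python3 - <<'E'
from h import *
c=dict(np.load("top0.npz"))
for r in cans(c): print(r[0].round(1),round(r[1],1),round(r[2],1),round(r[3],1),r[4].round(0))
P=cloud(c); z=P[:,:,2]
m=(z>.045)&(z<.065)&(P[:,:,1]<-.25)&(P[:,:,1]>-.45)&(P[:,:,0]<.6)&(P[:,:,0]>.36)
for r in rects(c,m,.056,300): print("board",[np.round(x,1) for x in r[:7]])
hsv=cv2.cvtColor(c["pixels"],cv2.COLOR_RGB2HSV)
m=(z>.04)&(z<.06); m[:, :130]=0;m[:,180:]=0;m[:100]=0;m[180:]=0
for r in rects(c,m,.05,30): print("tray",[np.round(x,1) for x in r[:7]])
m=((hsv[:,:,2]>170)&(hsv[:,:,1]<50)).astype(bool); m[:, :130]=0;m[:,180:]=0;m[:105]=0;m[180:]=0
for r in rects(c,m,.05,100): print("trayc",[np.round(x,1) for x in r[:7]])
s,R=st(); print(R.round(3))
E
```

```text
[ 669.5 -215.2] 3.9 83.2 60.4 [250. 115.]
[ 655.2 -104.7] -8.2 83.6 60.8 [207. 121.]
[535.6 -92.9] 2.4 81.9 61.1 [204. 167.]
[ 530.  -209.1] 5.6 82.1 60.0 [249. 168.]
board [np.float64(457.3), np.float64(-344.7), np.float64(139.8), np.float64(111.2), np.float64(0.5), array([[ 387. , -289.8],
       [ 387.9, -400.9],
       [ 527.7, -399.7],
       [ 526.7, -288.6]], dtype=float32), array([301.2, 193.8])]
tray [np.float64(610.2), np.float64(42.3), np.float64(130.5), np.float64(95.3), np.float64(1.4), array([[543.8,  88.3],
       [546.1,  -7. ],
       [676.5,  -3.8],
       [674.2,  91.5]], dtype=float32), array([152.8, 140.3])]
trayc [np.float64(609.4), np.float64(42.9), np.float64(131.5), np.float64(93.1), np.float64(1.4), array([[542.5,  87.8],
       [544.7,  -5.2],
       [676.2,  -2.1],
       [674. ,  91. ]], dtype=float32), array([152.5, 140.7])]
[[ 0.378  0.926 -0.001]
 [ 0.926 -0.378 -0.002]
 [-0.002 -0.    -1.   ]]
```

```bash
python3 - <<'E'
from h import *
for n in("top","scene"):
    P=cloud(dict(np.load(n+"0.npz"))).reshape(-1,3); P=P[~np.isnan(P[:,0])]
    for y0,y1 in((-.24,-.2),(-.2,-.15),(-.15,-.1),(-.1,-.05),(-.05,0),(0,.06)):
      for z0,z1 in ((.02,.06),(.1,.13),(.13,.18)):
        q=P[(P[:,2]>z0)&(P[:,2]<z1)&(P[:,1]>y0)&(P[:,1]<y1)&(P[:,0]<.53)&(P[:,0]>.2)]
        if len(q)>4: print(n,y0,y1,z0,z1,len(q),np.sort(q[:,0])[[0,-4]].round(3),q[:,2].max().round(3))
c=dict(np.load("top0.npz"))
print([ray(c,200,170,.086),ray(c,200,160,.086)])
P=cloud(c);print((P[150:196,204,2]*1000).round().astype(int), P[150:196,204,0].round(3))
E
```

```text
top -0.24 -0.2 0.02 0.06 74 [0.487 0.5  ] 0.06
top -0.2 -0.15 0.02 0.06 268 [0.305 0.498] 0.059
top -0.2 -0.15 0.1 0.13 204 [0.218 0.465] 0.13
top -0.2 -0.15 0.13 0.18 387 [0.237 0.413] 0.16
top -0.15 -0.1 0.02 0.06 48 [0.285 0.522] 0.06
top -0.15 -0.1 0.1 0.13 376 [0.204 0.466] 0.13
top -0.15 -0.1 0.13 0.18 1351 [0.236 0.461] 0.16
top -0.1 -0.05 0.02 0.06 70 [0.303 0.504] 0.06
top -0.1 -0.05 0.1 0.13 349 [0.215 0.465] 0.13
top -0.1 -0.05 0.13 0.18 996 [0.237 0.459] 0.161
top -0.05 0 0.02 0.06 134 [0.227 0.452] 0.055
top 0 0.06 0.02 0.06 9 [0.221 0.243] 0.023
scene -0.24 -0.2 0.02 0.06 129 [0.486 0.522] 0.06
scene -0.2 -0.15 0.02 0.06 890 [0.22  0.497] 0.06
scene -0.2 -0.15 0.1 0.13 677 [0.219 0.465] 0.13
scene -0.2 -0.15 0.13 0.18 520 [0.237 0.41 ] 0.156
scene -0.15 -0.1 0.02 0.06 304 [0.201 0.524] 0.06
scene -0.15 -0.1 0.1 0.13 215 [0.208 0.461] 0.13
scene -0.15 -0.1 0.13 0.18 489 [0.237 0.462] 0.157
scene -0.1 -0.05 0.02 0.06 56 [0.319 0.505] 0.06
scene -0.1 -0.05 0.1 0.13 100 [0.218 0.43 ] 0.13
scene -0.1 -0.05 0.13 0.18 287 [0.238 0.46 ] 0.157
[array([ 0.52599715, -0.08341028]), array([ 0.55170138, -0.08405088])]
[  2   3  89  84  86  86  87  84  83  85  81  85  88  85  88  84  83  87
  86  83  87  80  85  82  74  73  67  65  60  60  54  52  49  40  -1   1
  -1   3   0  -2   0  -2  -3   3 121 126] [0.586 0.583 0.572 0.57  0.567 0.564 0.562 0.559 0.557 0.554 0.552 0.549
 0.546 0.544 0.541 0.539 0.536 0.533 0.531 0.528 0.526 0.523 0.521 0.518
 0.516 0.513 0.511 0.509 0.506 0.504 0.501 0.499 0.496 0.494 0.492 0.489
 0.486 0.484 0.481 0.478 0.475 0.473 0.47  0.467 0.464 0.462]
```

Call:
{"method": "arm_command", "body": {"rows": [{"delta_rot": [0,0,-0.143],"xyz": [0,0,0],"gripper": 0.0854},{"delta_rot": [0,0,-0.143],"xyz": [0,0,0],"gripper": 0.0854},{"delta_rot": [0,0,-0.143],"xyz": [0,0,0],"gripper": 0.0854},{"delta_rot": [0,0,0],"xyz": [-0.045,0.0155,0],"gripper": 0.0854},{"delta_rot": [0,0,0],"xyz": [-0.045,0.0155,0],"gripper": 0.0854},{"delta_rot": [0,0,0],"xyz": [-0.045,0.0155,0],"gripper": 0.0854},{"delta_rot": [0,0,0],"xyz": [-0.045,0.0155,0],"gripper": 0.0854},{"delta_rot": [0,0,0],"xyz": [-0.045,0.0155,0],"gripper": 0.0854},{"delta_rot": [0,0,0],"xyz": [-0.045,0.0155,0],"gripper": 0.0854},{"delta_rot": [0,0,0],"xyz": [-0.045,0.0155,0],"gripper": 0.0854},{"delta_rot": [0,0,0],"xyz": [-0.045,0.0155,0],"gripper": 0.0854},{"delta_rot": [0,0,0],"xyz": [-0.045,0.0155,0],"gripper": 0.0854}], "force": 70}}

```text
time: 1.3
tool_pos: [0.4113, 0.224, 0.231]
tcp_rot: [2.175, 2.267, -0.0]
wrist_force: [0.9, -0.1, 0.5]
width: 1.004
```

```bash
cat >> h.py <<'E'
def togo(x,y,z,a,tilt=0):
    """deltas in tool axes to tool pose with jaws along can y; a deg; tilt deg"""
    s,R=st(); ex=np.array([np.cos(np.radians(a)),np.sin(np.radians(a)),0]); ey=np.array([-ex[1],ex[0],0])
    Rg=np.stack([ey,ex,[0,0,-1.]],1)@Ro.from_rotvec([-np.radians(tilt),0,0]).as_matrix()
    d=np.array([x,y,z])-s["tool_pos"]
    print("t",round(s["time"],2),"tcp",s["tool_pos"].round(4),"w",round(s["width"],3),"F",s["wrist_force"].round(2),"q",s["q"].round(2))
    print(" shift (current tool axes)",(R.T@d).round(4)," (goal tool axes)",(Rg.T@d).round(4)," rot",Ro.from_matrix(R.T@Rg).as_rotvec().round(4))
E
python3 -c "
from h import *
togo(.535,-.093,.23,2.4)"
```

```text
t 1.3 tcp [0.4113 0.224  0.231 ] w 1.004 F [ 0.92 -0.05  0.51] q [ 0.45 -0.14  2.03 -0.    1.25 -1.17]
 shift (current tool axes) [-0.3219  0.1104  0.001 ]  (goal tool axes) [-0.3219  0.1103  0.001 ]  rot [-0.0001  0.0001 -0.0003]
```

Call:
{"method": "arm_command", "body": {"rows": [{"delta_rot": [0,0,0],"xyz": [-0.0402,0.0138,0],"gripper": 0.0854},{"delta_rot": [0,0,0],"xyz": [-0.0402,0.0138,0],"gripper": 0.0854},{"delta_rot": [0,0,0],"xyz": [-0.0402,0.0138,0],"gripper": 0.0854},{"delta_rot": [0,0,0],"xyz": [-0.0402,0.0138,0],"gripper": 0.0854},{"delta_rot": [0,0,0],"xyz": [-0.0402,0.0138,0],"gripper": 0.0854},{"delta_rot": [0,0,0],"xyz": [-0.0402,0.0138,0],"gripper": 0.0854},{"delta_rot": [0,0,0],"xyz": [-0.0402,0.0138,0],"gripper": 0.0854},{"delta_rot": [0,0,0],"xyz": [-0.0402,0.0138,0],"gripper": 0.0854},{"delta_rot": [0,0,0],"xyz": [0,0,0.03],"gripper": 0.0854},{"delta_rot": [0,0,0],"xyz": [0,0,0.03],"gripper": 0.0854},{"delta_rot": [0,0,0],"xyz": [0,0,0.03],"gripper": 0.0854},{"delta_rot": [0,0,0],"xyz": [0,0,0],"gripper": 0.0854}]}}

```text
time: 2.5
tool_pos: [0.5304, -0.0901, 0.1359]
tcp_rot: [-2.17, -2.26, 0.009]
wrist_force: [-0.3, 0.9, -0.7]
width: 0.999
```

```bash
python3 -c "
from h import *
togo(.535,-.093,.036,2.4)
c=read_camera('top'); cv2.imwrite('pics/t2.png',c['pixels'][:,:,::-1])
for r in cans(c): print(r[0].round(1),round(r[1],1),round(r[2],1),round(r[3],1),r[4].round(0))
c=read_camera('scene'); cv2.imwrite('pics/s2.png',c['pixels'][:,:,::-1])
"
```

```text
t 2.5 tcp [ 0.5304 -0.0901  0.1359] w 0.999 F [-0.32  0.89 -0.65] q [-0.21  0.09  1.99 -0.    1.07 -1.83]
 shift (current tool axes) [-0.0033  0.0055  0.0999]  (goal tool axes) [-0.0031  0.0044  0.0999]  rot [-0.0103 -0.0027 -0.0012]
[ 669.5 -215.3] 3.6 83.4 60.3 [250. 115.]
[ 655.3 -104.9] -7.8 66.8 61.2 [207. 118.]
[ 530.  -209.1] 5.6 82.1 60.0 [249. 169.]
```

View pics/s2.png

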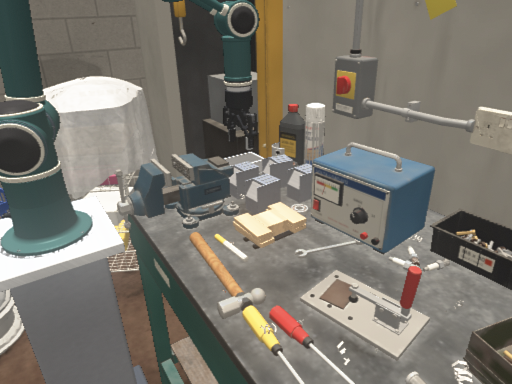

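Call:
{"method": "arm_command", "body": {"rows": [{"delta_rot": [0,0,0],"xyz": [0,0,0.025],"gripper": 0.0854},{"delta_rot": [0,0,0],"xyz": [0,0,0.025],"gripper": 0.0854},{"delta_rot": [0,0,0],"xyz": [0,0,0.025],"gripper": 0.0854},{"delta_rot": [0,0,0],"xyz": [0,0,0.025],"gripper": 0.0854},{"delta_rot": [0,0,0],"xyz": [0,0,0],"gripper": 0.0854},{"delta_rot": [0,0,0],"xyz": [0,0,0],"gripper": 0.0854}]}}

```text
time: 3.2
tool_pos: [0.5361, -0.0909, 0.0429]
tcp_rot: [2.174, 2.266, 0.002]
wrist_force: [1.0, -0.3, 1.1]
width: 0.994
```

```bash
python3 -c "
from h import *
togo(.535,-.093,.036,2.4)"
```

```text
t 3.2 tcp [ 0.5361 -0.0909  0.0429] w 0.994 F [ 1.02 -0.28  1.13] q [-0.21  0.21  2.05 -0.    0.88 -1.83]
 shift (current tool axes) [-0.002  -0.0012  0.0069]  (goal tool axes) [-0.002  -0.0012  0.0069]  rot [ 0.0018  0.0005 -0.0004]
```

Call:
{"method": "arm_command", "body": {"rows": [{"delta_rot": [0,0,0],"xyz": [-0.002,0,0.006],"gripper": 0.0854},{"delta_rot": [0,0,0],"xyz": [0,0,0],"gripper": 0.05},{"delta_rot": [0,0,0],"xyz": [0,0,0],"gripper": 0.05},{"delta_rot": [0,0,0],"xyz": [0,0,0],"gripper": 0.05},{"delta_rot": [0,0,0],"xyz": [0,0,0],"gripper": 0.05},{"delta_rot": [0,0,0],"xyz": [0,0,0],"gripper": 0.05},{"delta_rot": [0,0,0],"xyz": [0,0,0],"gripper": 0.05},{"delta_rot": [0,0,0],"xyz": [0,0,0],"gripper": 0.05}], "force": 70}}

```text
time: 4.0
tool_pos: [0.5361, -0.0932, 0.0366]
tcp_rot: [2.174, 2.265, 0.002]
wrist_force: [-1.1, -0.9, 6.3]
width: 0.671
```

```bash
cat >> h.py <<'E'
def weigh(n=12):
    F=[];q=[]
    for i in range(n):
        read_camera("top"); s=bot.read_state(); F.append(s["wrist_force"]); q.append(s["torque"])
    F=np.array(F); print("meanF",F.mean(0).round(2),"std",F.std(0).round(2),"torque",np.mean(q,0).round(3),"w",round(s["width"],3),"mm",round(s["width"]*85.4,1),"t",s["time"])
E
python3 -c "
from h import *
weigh();togo(.535,-.093,.036,2.4)"
```

```text
meanF [-0.96 -0.67  6.1 ] std [0.64 0.46 0.56] torque [-0.209  0.147 -0.045] w 0.673 mm 57.4 t 4.6
t 4.6 tcp [ 0.536  -0.0932  0.0366] w 0.673 F [-0.7  -0.57  7.2 ] q [-0.22  0.22  2.05 -0.    0.87 -1.83]
 shift (current tool axes) [ 0.0003 -0.001   0.0006]  (goal tool axes) [ 0.0003 -0.001   0.0006]  rot [ 0.0021  0.0008 -0.0006]
```

Call:
{"method": "arm_command", "body": {"rows": [{"delta_rot": [0,0,0],"xyz": [0,0,-0.02],"gripper": 0.05},{"delta_rot": [0,0,0],"xyz": [0,0,-0.03],"gripper": 0.05},{"delta_rot": [0,0,0],"xyz": [0,0,-0.03],"gripper": 0.05},{"delta_rot": [0,0,0],"xyz": [0,0,-0.02],"gripper": 0.05},{"delta_rot": [0,0,0],"xyz": [0,0,0],"gripper": 0.05},{"delta_rot": [0,0,0],"xyz": [0,0,0],"gripper": 0.05},{"delta_rot": [0,0,0],"xyz": [0,0,0],"gripper": 0.05},{"delta_rot": [0,0,0],"xyz": [0,0,0],"gripper": 0.05},{"delta_rot": [0,0,0],"xyz": [0,0,0],"gripper": 0.05}]}}

```text
time: 5.5
tool_pos: [0.5339, -0.0926, 0.1336]
tcp_rot: [-2.173, -2.265, 0.002]
wrist_force: [-0.4, 0.2, -4.5]
width: 0.67
```

```bash
python3 -c "
from h import *
weigh(16);togo(.535,-.093,.136,2.4)
c=read_camera('scene'); cv2.imwrite('pics/s3.png',c['pixels'][:,:,::-1])"
```

```text
meanF [-0.11 -0.06 -4.11] std [0.55 0.45 0.62] torque [ 0.002  0.028 -0.001] w 0.669 mm 57.1 t 6.3
t 6.3 tcp [ 0.535  -0.0928  0.1353] w 0.669 F [ 0.11 -0.3  -3.42] q [-0.22  0.1   1.99 -0.    1.06 -1.83]
 shift (current tool axes) [-0.0002  0.     -0.0007]  (goal tool axes) [-0.0002  0.     -0.0007]  rot [ 0.0001  0.     -0.0006]
```

View pics/s3.png

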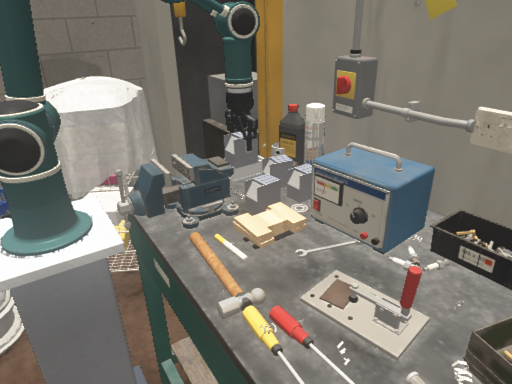

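```bash
python3 -c "
from h import *
togo(.650,.0425,.15,1.4)"
```

```text
t 6.35 tcp [ 0.5349 -0.0928  0.1353] w 0.671 F [ 0.32  0.34 -4.5 ] q [-0.22  0.1   1.99 -0.    1.06 -1.83]
 shift (current tool axes) [ 0.1305  0.1205 -0.0147]  (goal tool axes) [ 0.1325  0.1183 -0.0147]  rot [0.     0.     0.0168]
```

Call:
{"method": "arm_command", "body": {"rows": [{"delta_rot": [0,0,0],"xyz": [0.02,0.015,-0.015],"gripper": 0.05},{"delta_rot": [0,0,0.017],"xyz": [0.028,0.027,0],"gripper": 0.05},{"delta_rot": [0,0,0],"xyz": [0.028,0.026,0],"gripper": 0.05},{"delta_rot": [0,0,0],"xyz": [0.028,0.026,0],"gripper": 0.05},{"delta_rot": [0,0,0],"xyz": [0.028,0.026,0],"gripper": 0.05},{"delta_rot": [0,0,0],"xyz": [0,0,0.015],"gripper": 0.05},{"delta_rot": [0,0,0],"xyz": [0,0,0.015],"gripper": 0.05},{"delta_rot": [0,0,0],"xyz": [0,0,0],"gripper": 0.05},{"delta_rot": [0,0,0],"xyz": [0,0,0],"gripper": 0.05}]}}

```text
time: 7.25
tool_pos: [0.6491, 0.0419, 0.1188]
tcp_rot: [-2.194, -2.246, 0.004]
wrist_force: [0.9, -1.6, -4.5]
width: 0.672
```

```bash
python3 -c "
from h import *
togo(.650,.0425,.118,1.4)
c=read_camera('top'); cv2.imwrite('pics/t4.png',cv2.resize(c['pixels'][60:260,100:340,::-1],None,fx=3,fy=3))"
```

```text
t 7.25 tcp [0.6491 0.0419 0.1188] w 0.672 F [ 0.94 -1.6  -4.47] q [ 0.03  0.31  1.76 -0.    1.07 -1.57]
 shift (current tool axes) [0.0006 0.0009 0.0007]  (goal tool axes) [0.0006 0.0009 0.0008]  rot [-0.0035  0.0002 -0.0011]
```

View pics/t4.png

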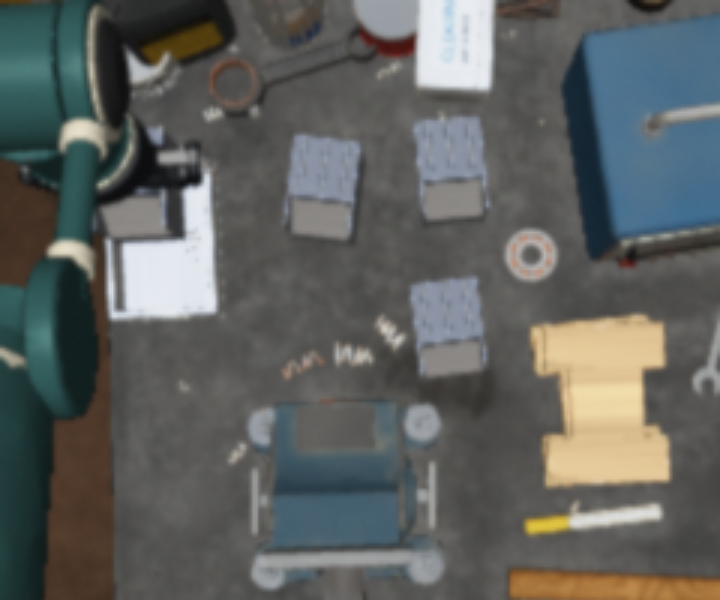

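The held canister is over the far half of the tray, with its mouth facing the tray centre (about (140,215) in the crop). Tipping now.

Call:
{"method": "arm_command", "body": {"rows": [{"delta_rot": [-0.12,0,0],"xyz": [0,0,0],"gripper": 0.05},{"delta_rot": [-0.12,0,0],"xyz": [0,0,0],"gripper": 0.05},{"delta_rot": [-0.12,0,0],"xyz": [0,0,0],"gripper": 0.05},{"delta_rot": [-0.12,0,0],"xyz": [0,0,0],"gripper": 0.05},{"delta_rot": [-0.12,0,0],"xyz": [0,0,0],"gripper": 0.05},{"delta_rot": [-0.12,0,0],"xyz": [0,0,0],"gripper": 0.05},{"delta_rot": [-0.06,0,0],"xyz": [0,0,0],"gripper": 0.05},{"delta_rot": [-0.06,0,0],"xyz": [0,0,0],"gripper": 0.05},{"delta_rot": [-0.06,0,0],"xyz": [0,0,0],"gripper": 0.05},{"delta_rot": [-0.06,0,0],"xyz": [0,0,0],"gripper": 0.05},{"delta_rot": [-0.06,0,0],"xyz": [0,0,0],"gripper": 0.05},{"delta_rot": [-0.06,0,0],"xyz": [0,0,0],"gripper": 0.05}]}}

```text
time: 8.5
tool_pos: [0.6394, 0.0403, 0.2075]
tcp_rot: [1.649, 1.688, 0.844]
wrist_force: [0.8, -0.1, -4.4]
width: 0.666
```

```bash
python3 -c "
from h import *
togo(.650,.0425,.118,1.4,69)"
```

```text
t 8.5 tcp [0.6394 0.0403 0.2075] w 0.666 F [ 0.8  -0.1  -4.43] q [ 0.02 -0.18  2.39 -0.37  0.   -1.2 ]
 shift (current tool axes) [ 0.0019 -0.0652  0.0622]  (goal tool axes) [ 0.0019 -0.0797  0.042 ]  rot [-0.2773  0.0012 -0.0008]
```

```bash
cat > ik.py <<'E'
from h import *
from scipy.optimize import least_squares
D=[([0.25492631,0.62419295,0.22995645],[1.14612,0.264747,1.605392,0,1.273747,-.0369]),
([0.4113,0.224,0.231],[0.45,-0.14,2.03,0,1.25,-1.17]),([0.536,-0.0932,0.0366],[-0.22,0.22,2.05,0,0.87,-1.83]),
([0.5349,-0.0928,0.1353],[-0.22,0.1,1.99,0,1.06,-1.83]),([0.6491,0.0419,0.1188],[0.03,0.31,1.76,0,1.07,-1.57]),
([0.6394,0.0403,0.2075],[0.02,-0.18,2.39,-0.37,0,-1.2])]
def Rq(q): return (Ro.from_euler('ZYZYZ',[q[0],q[1]+q[2],q[3],q[4],q[5]+np.pi])).as_matrix()
def fk(q,p):
    d,h,L1,L2,off=p
    r=off+L1*np.sin(q[1])+L2*np.sin(q[1]+q[2]); z=h+L1*np.cos(q[1])+L2*np.cos(q[1]+q[2])
    return np.array([r*np.cos(q[0]),r*np.sin(q[0]),z])+d*Rq(q)[:,2]
f=lambda p: np.concatenate([fk(q,p)-t for t,q in D])
S=least_squares(f,[.25,.4,.4,.4,0]); PR=S.x
LO=np.array([-2.63,-.94,.31,-1.31,0,-2.55]);HI=np.array([2.63,2.18,2.57,4.45,2.66,2.55])
def ik(pos,R,q0):
    def g(q): return np.concatenate([(fk(q,PR)-pos)*5,(Rq(q)-R).ravel()])
    return least_squares(g,q0)
def goalR(a,tilt,flip=0):
    ex=np.array([np.cos(np.radians(a)),np.sin(np.radians(a)),0]); ey=np.array([-ex[1],ex[0],0])
    R=np.stack([ey,ex,[0,0,-1.]],1)@Ro.from_rotvec([-np.radians(tilt),0,0]).as_matrix()
    return R@np.diag([-1,-1,1.]) if flip else R
E
python3 - <<'E'
from ik import *
print(PR.round(3), (S.fun*1000).round(1))
s,R=st(); print(np.abs(Rq(s["q"])-R).max())
for flip in (0,1):
  for a in (30,45,60,75,90):
    q=np.array([.03,.31,1.76,0,1.07,-1.57]); q[5]=q[0]-np.radians(90+a)+(np.pi if flip else 0)
    # lip position: TCP offset so that lip ~ fixed; use tray centre for TCP roughly
    e=np.array([np.cos(np.radians(a)),np.sin(np.radians(a))])
    p=np.array([.61,.0425]); p=np.r_[p+.035*e,.125]
    out=[]
    for t in range(0,71,5):
        r=ik(p,goalR(a,t,flip),q); q=r.x
        if t in(0,45,60,70): out.append((t,q.round(2).tolist(),bool((q<LO).any() or (q>HI).any()),round(r.cost,4)))
    print(flip,a); [print("  ",o) for o in out]
E
```

```text
Traceback (most recent call last):
  File "ik.py", line 13, in <module>
    S=least_squares(f,[.25,.4,.4,.4,0]); PR=S.x
  File "ik.py", line 12, in <lambda>
    f=lambda p: np.concatenate([fk(q,p)-t for t,q in D])
                                ~~^^^^^
  File "ik.py", line 11, in fk
    return np.array([r*np.cos(q[0]),r*np.sin(q[0]),z])+d*Rq(q)[:,2]
                                                         ~~^^^
  File "ik.py", line 7, in Rq
    def Rq(q): return (Ro.from_euler('ZYZYZ',[q[0],q[1]+q[2],q[3],q[4],q[5]+np.pi])).as_matrix()
                       ~~~~~~~~~~~~~^^^^^^^^^^^^^^^^^^^^^^^^^^^^^^^^^^^^^^^^^^^^^^^
  File "scipy/spatial/transform/_rotation.pyx", line 1413, in scipy.spatial.transform._rotation.Rotation.from_euler
ValueError: Expected axis specification to be a non-empty string of upto 3 characters, got ZYZYZ
```

```bash
sed -i "s/^def Rq.*/def Rq(q): return (Ro.from_euler('ZYZ',[q[0],q[1]+q[2],q[3]])*Ro.from_euler('YZ',[q[4],q[5]+np.pi])).as_matrix()/" ik.py
cat > ikscan.py <<'E'
from ik import *
print(PR.round(3), (S.fun*1000).round(1))
s,R=st(); print(np.abs(Rq(s["q"])-R).max())
for flip in (0,1):
  for a in (30,45,60,75,90):
    q=np.array([.03,.31,1.76,0,1.07,-1.57]); q[5]=q[0]-np.radians(90+a)+(np.pi if flip else 0)
    e=np.array([np.cos(np.radians(a)),np.sin(np.radians(a))])
    p=np.array([.61,.0425]); p=np.r_[p+.035*e,.125]
    out=[]
    for t in range(0,71,5):
        r=ik(p,goalR(a,t,flip),q); q=r.x
        if t in(0,45,60,70): out.append((t,q.round(2).tolist(),bool((q<LO).any() or (q>HI).any()),round(r.cost,4)))
    print(flip,a); [print("  ",o) for o in out]
E
python3 ikscan.py
```

```text
[0.343 0.255 0.503 0.567 0.   ] [ 22.2 -11.3   0.4  10.7 -20.2   1.3  -4.7 -25.6   1.6  -8.3 -25.   -3.9
   2.5 -22.3   1.    0.7 -27.5  -0.3]
4.996003610813204e-16
0 30
   (0, [0.09, 0.29, 1.78, -0.0, 1.08, -2.0], False, np.float64(0.0))
   (45, [-0.14, 0.05, 2.28, 1.28, 0.47, -3.32], True, np.float64(0.0))
   (60, [-0.23, 0.12, 2.39, 1.92, 0.68, -4.02], True, np.float64(0.0))
   (70, [-0.27, 0.23, 2.43, 2.14, 0.92, -4.28], True, np.float64(0.0))
0 45
   (0, [0.11, 0.28, 1.79, -0.0, 1.07, -2.25], False, np.float64(0.0))
   (45, [-0.22, 0.12, 2.2, 1.16, 0.71, -3.46], True, np.float64(0.0))
   (60, [-0.32, 0.21, 2.28, 1.58, 0.89, -3.94], True, np.float64(0.0))
   (70, [-0.38, 0.31, 2.31, 1.75, 1.07, -4.16], True, np.float64(0.0))
0 60
   (0, [0.12, 0.27, 1.8, -0.0, 1.07, -2.5], False, np.float64(0.0))
   (45, [-0.26, 0.21, 2.1, 1.04, 0.92, -3.58], True, np.float64(0.0))
   (60, [-0.37, 0.31, 2.14, 1.33, 1.08, -3.92], True, np.float64(0.0))
   (70, [-0.42, 0.41, 2.15, 1.46, 1.22, -4.1], True, np.float64(0.0))
0 75
   (0, [0.12, 0.26, 1.82, -0.0, 1.07, -2.76], True, np.float64(0.0))
   
[... 1233 characters left out ...]
1, 2.14, 1.33, 1.08, -0.78], False, np.float64(0.0))
   (70, [-0.42, 0.41, 2.15, 1.46, 1.22, -0.95], False, np.float64(0.0))
1 75
   (0, [0.12, 0.26, 1.82, -0.0, 1.07, 0.38], False, np.float64(0.0))
   (45, [-0.28, 0.3, 1.98, 0.91, 1.1, -0.55], False, np.float64(0.0))
   (60, [-0.37, 0.41, 1.99, 1.13, 1.26, -0.79], False, np.float64(0.0))
   (70, [-0.41, 0.51, 1.99, 1.24, 1.38, -0.92], False, np.float64(0.0))
1 90
   (0, [0.13, 0.24, 1.84, -0.0, 1.06, 0.13], False, np.float64(0.0))
   (45, [-0.26, 0.38, 1.86, 0.8, 1.27, -0.66], False, np.float64(0.0))
   (60, [-0.35, 0.51, 1.84, 0.97, 1.43, -0.83], False, np.float64(0.0))
   (70, [-0.38, 0.6, 1.82, 1.06, 1.54, -0.92], False, np.float64(0.0))
```

Call:
{"method": "arm_command", "body": {"rows": [{"delta_rot": [0.03,0,0],"xyz": [0,0,0],"gripper": 0.05},{"delta_rot": [0.05,0,0],"xyz": [0,0,0],"gripper": 0.05},{"delta_rot": [0.1,0,0],"xyz": [0,0,0],"gripper": 0.05},{"delta_rot": [0.1,0,0],"xyz": [0,0,0],"gripper": 0.05},{"delta_rot": [0.1,0,0],"xyz": [0,0,0],"gripper": 0.05},{"delta_rot": [0.1,0,0],"xyz": [0,0,0],"gripper": 0.05},{"delta_rot": [0.1,0,0],"xyz": [0,0,0],"gripper": 0.05},{"delta_rot": [0.1,0,0],"xyz": [0,0,0],"gripper": 0.05},{"delta_rot": [0.1,0,0],"xyz": [0,0,0],"gripper": 0.05},{"delta_rot": [0.05,0,0],"xyz": [0,0,0],"gripper": 0.05},{"delta_rot": [0,0,0],"xyz": [0,0,0],"gripper": 0.05}]}}

```text
time: 9.6
tool_pos: [0.6425, 0.0393, 0.2085]
tcp_rot: [2.141, 2.186, 0.121]
wrist_force: [0.0, -0.6, -2.7]
width: 0.67
```

```bash
python3 -c "
from h import *
togo(.535,-.093,.15,2.4)
weigh(8)
c=read_camera('scene'); cv2.imwrite('pics/s4.png',c['pixels'][:,:,::-1])"
```

```text
t 9.6 tcp [0.6425 0.0393 0.2085] w 0.67 F [ 0.01 -0.61 -2.69] q [ 0.02  0.15  1.79 -0.    1.09 -1.57]
 shift (current tool axes) [-0.13   -0.1161  0.046 ]  (goal tool axes) [-0.1277 -0.113   0.0585]  rot [ 0.1121  0.0029 -0.0212]
meanF [-0.28 -0.05 -1.93] std [0.55 0.36 0.64] torque [-0.01   0.101 -0.   ] w 0.67 mm 57.2 t 10.0
```

View pics/s4.png

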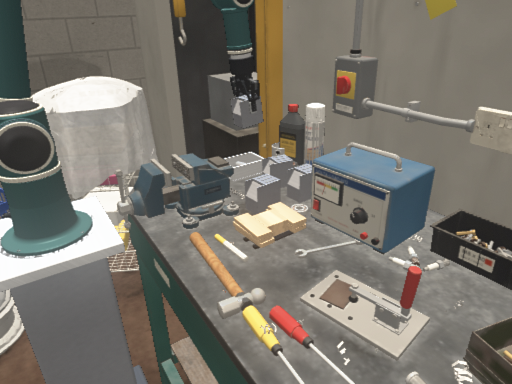

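```bash
python3 -c "
from h import *
c=read_camera('top'); cv2.imwrite('pics/t5.png',cv2.resize(c['pixels'][60:260,100:340,::-1],None,fx=3,fy=3,interpolation=cv2.INTER_CUBIC))
P=cloud(c);z=P[:,:,2]
m=(z>.012)&(z<.045)&(P[:,:,0]>.5)&(P[:,:,0]<.7)&(P[:,:,1]>-.06)&(P[:,:,1]<.15)
print(P[m].round(3)[::6])"
```

```text
[[ 0.672  0.013  0.044]
 [ 0.671  0.011  0.039]
 [ 0.671  0.022  0.024]
 [ 0.667 -0.002  0.041]
 [ 0.659 -0.002  0.042]
 [ 0.651  0.003  0.044]
 [ 0.645 -0.003  0.029]
 [ 0.636 -0.003  0.035]
 [ 0.628 -0.003  0.031]
 [ 0.622 -0.004  0.039]
 [ 0.621  0.085  0.024]
 [ 0.619  0.067  0.031]
 [ 0.619  0.051  0.031]
 [ 0.619  0.036  0.024]
 [ 0.617  0.082  0.028]
 [ 0.617  0.065  0.031]
 [ 0.617  0.05   0.026]
 [ 0.618  0.02   0.013]
 [ 0.614  0.076  0.031]
 [ 0.614  0.06   0.029]
 [ 0.614  0.044  0.026]
 [ 0.612  0.086  0.032]
 [ 0.611  0.07   0.033]
 [ 0.612  0.056  0.023]
 [ 0.608 -0.004  0.039]
 [ 0.609  0.075  0.031]
 [ 0.609  0.061  0.025]
 [ 0.605 -0.004  0.043]
 [ 0.606  0.074  0.028]
 [ 0.607  0.059  0.021]
 [ 0.603  0.085  0.038]
 [ 0.604  0.069  0.025]
 [ 0.603 -0.005  0.013]
 [ 0.601  0.069  0.023]
 [ 0.596 -0.004  0.031]
 [ 0.593  0.086  0.033]
 [ 0.592  0.085  0.015]
 [ 0.587 -0.005  0.016]
 [ 0.581  0.085  0.04 ]
 [ 0.579  0.084  0.031]
 [ 0.574 -0.004  0.032]
 [ 0.573 -0.004  0.017]
 [ 0.57  -0.005  0.019]
 [ 0.565  0.085  0.042]
 [ 0.563  0.084  0.035]
 [ 0.561  0.085  0.019]
 [ 0.556 -0.005  0.021]
 [ 0.552  0.084  0.034]
 [ 0.547  0.     0.041]
 [ 0.546  0.054  0.039]
 [ 0.545  0.038  0.037]
 [ 0.545  0.023  0.033]
 [ 0.545  0.081  0.023]
 [ 0.545  0.064  0.016]]
```

View pics/t5.png

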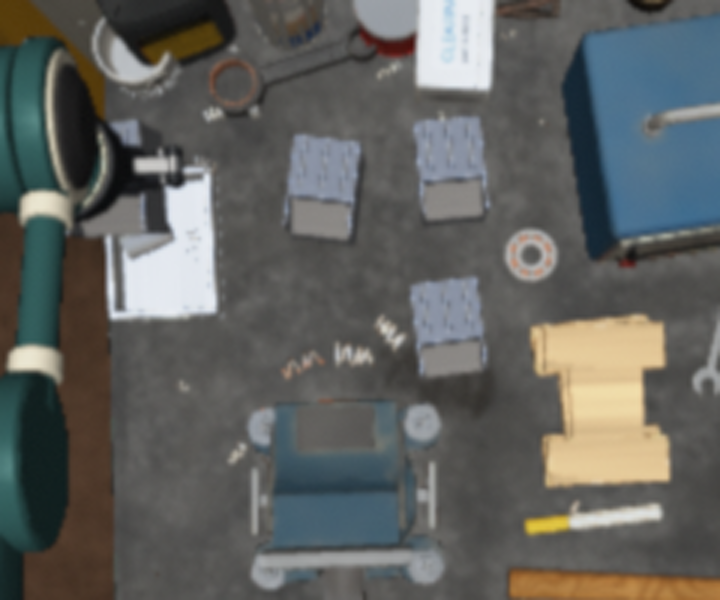

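```bash
python3 - <<'E'
from ik import *
for x in (.64,.66,.68,.70):
  for z in (.16,.18,.2,.22,.24,.26):
    q=np.array([.03,.31,1.76,0,1.07,-1.57]);best=None
    for t in range(0,76,3):
        r=ik(np.array([x,.03,z]),goalR(1.4,t),q); q=r.x
        if q[4]<0.03 or r.cost>2e-3 or q[2]>2.55 or abs(q[3])>.5: break
        best=t
    print(x,z,best,q.round(2))
E
```

```text
0.64 0.16 45 [ 0.06 -0.09  2.37 -0.74  0.04 -0.81]
0.64 0.18 48 [ 0.06 -0.13  2.38 -1.66  0.03  0.11]
0.64 0.2 48 [ 0.06 -0.17  2.37 -0.56  0.06 -0.99]
0.64 0.22 51 [ 0.06 -0.2   2.38 -1.13  0.04 -0.42]
0.64 0.24 54 [ 0.07 -0.23  2.4   1.07 -0.04 -2.62]
0.64 0.26 54 [ 0.07 -0.26  2.38 -0.82  0.05 -0.72]
0.66 0.16 45 [ 0.06 -0.05  2.33 -0.76  0.04 -0.79]
0.66 0.18 48 [ 0.06 -0.09  2.35 -1.86  0.03  0.31]
0.66 0.2 48 [ 0.06 -0.12  2.33 -0.59  0.05 -0.96]
0.66 0.22 51 [ 0.06 -0.15  2.35 -1.37  0.03 -0.18]
0.66 0.24 54 [ 0.06 -0.19  2.36  0.82 -0.04 -2.37]
0.66 0.26 54 [ 0.06 -0.22  2.34 -1.01  0.04 -0.54]
0.68 0.16 45 [ 0.06 -0.01  2.29 -0.74  0.03 -0.81]
0.68 0.18 48 [ 0.06 -0.04  2.31  1.15 -0.03 -2.7 ]
0.68 0.2 48 [ 0.06 -0.08  2.29 -0.61  0.04 -0.94]
0.68 0.22 51 [ 0.06 -0.11  2.31 -1.58  0.03  0.03]
0.68 0.24 51 [ 0.06 -0.14  2.29 -0.52  0.05 -1.03]
0.68 0.26 54 [ 0.06 -0.17  2.31 -1.23  0.03 -0.32]
0.7 0.16 45 [ 0.05  0.03  2.25 -0.7   0.03 -0.86]
0.7 0.18 48 [ 0.05 -0.    2.27  1.08 -0.03 -2.63]
0.7 0.2 48 [ 0.05 -0.04  2.25 -0.61  0.04 -0.95]
0.7 0.22 51 [ 0.05 -0.07  2.27 -1.75  0.03  0.2 ]
0.7 0.24 51 [ 0.05 -0.1   2.26 -0.54  0.05 -1.01]
0.7 0.26 54 [ 0.06 -0.13  2.27 -1.45  0.03 -0.11]
```

The pin lies in the tray (crop (145,240), top at about 31 mm) and the weight is down to 1.9 N. I'm returning this canister upright.

Call:
{"method": "arm_command", "body": {"rows": [{"delta_rot": [0.112,0.003,-0.021],"xyz": [0,0,0],"gripper": 0.05},{"delta_rot": [0,0,0],"xyz": [-0.032,-0.028,0],"gripper": 0.05},{"delta_rot": [0,0,0],"xyz": [-0.032,-0.028,0],"gripper": 0.05},{"delta_rot": [0,0,0],"xyz": [-0.032,-0.028,0.02],"gripper": 0.05},{"delta_rot": [0,0,0],"xyz": [-0.032,-0.029,0.038],"gripper": 0.05},{"delta_rot": [0,0,0],"xyz": [0,0,0.03],"gripper": 0.05},{"delta_rot": [0,0,0],"xyz": [0,0,0.03],"gripper": 0.05},{"delta_rot": [0,0,0],"xyz": [0,0,0.03],"gripper": 0.05},{"delta_rot": [0,0,0],"xyz": [0,0,0],"gripper": 0.05},{"delta_rot": [0,0,0],"xyz": [0,0,0],"gripper": 0.05},{"delta_rot": [0,0,0],"xyz": [0,0,0],"gripper": 0.05}]}}

```text
time: 11.2
tool_pos: [0.5378, -0.0885, 0.0657]
tcp_rot: [2.173, 2.269, -0.001]
wrist_force: [0.1, 0.3, -2.7]
width: 0.669
```

```bash
python3 -c "
from h import *
togo(.535,-.093,.037,2.4)"
```

```text
t 11.2 tcp [ 0.5378 -0.0885  0.0657] w 0.669 F [ 0.07  0.26 -2.69] q [-0.21  0.18  2.03 -0.    0.92 -1.82]
 shift (current tool axes) [-0.0043 -0.003   0.0287]  (goal tool axes) [-0.0044 -0.003   0.0287]  rot [-0.      0.0007  0.0013]
```

Call:
{"method": "arm_command", "body": {"rows": [{"delta_rot": [0,0,0],"xyz": [-0.004,0,0.015],"gripper": 0.05},{"delta_rot": [0,0,0],"xyz": [0,0,0.0135],"gripper": 0.05},{"delta_rot": [0,0,0],"xyz": [0,0,0],"gripper": 0.05},{"delta_rot": [0,0,0],"xyz": [0,0,0],"gripper": 0.05},{"delta_rot": [0,0,0],"xyz": [0,0,0],"gripper": 0.0854},{"delta_rot": [0,0,0],"xyz": [0,0,0],"gripper": 0.0854},{"delta_rot": [0,0,0],"xyz": [0,0,0],"gripper": 0.0854},{"delta_rot": [0,0,0],"xyz": [0,0,-0.03],"gripper": 0.0854},{"delta_rot": [0,0,0],"xyz": [0,0,-0.045],"gripper": 0.0854},{"delta_rot": [0,0,0],"xyz": [0,0,-0.045],"gripper": 0.0854},{"delta_rot": [0,0,0],"xyz": [0,0,0],"gripper": 0.0854}]}}

```text
time: 12.3
tool_pos: [0.5415, -0.0933, 0.1626]
tcp_rot: [2.167, 2.262, 0.007]
wrist_force: [0.5, 0.2, 0.4]
width: 1.001
```

```bash
python3 -c "
from h import *
weigh(8)
c=read_camera('top'); cv2.imwrite('pics/t6.png',cv2.resize(c['pixels'][60:260,100:340,::-1],None,fx=3,fy=3,interpolation=cv2.INTER_CUBIC))
for r in cans(c): print(r[0].round(1),round(r[1],1),round(r[2],1),round(r[3],1),r[4].round(0))
togo(.530,-.209,.16,5.6)
c=read_camera('scene'); cv2.imwrite('pics/s6.png',cv2.resize(c['pixels'][100:260,150:350,::-1],None,fx=3.5,fy=3.5))"
```

```text
meanF [-0.1  -0.11 -0.17] std [0.42 0.42 0.69] torque [ 0.009 -0.006  0.013] w 1.001 mm 85.4 t 12.7
[ 669.5 -215.3] 3.6 83.4 60.3 [250. 115.]
[ 655.2 -104.9] -8.1 63.0 61.2 [207. 116.]
[ 530.  -209.1] 5.6 82.1 60.0 [249. 169.]
t 12.75 tcp [ 0.5355 -0.0921  0.1536] w 1.0 F [ 0.25 -0.27 -0.26] q [-0.22  0.08  1.96 -0.    1.1  -1.83]
 shift (current tool axes) [-0.1166 -0.0105 -0.0065]  (goal tool axes) [-0.1158 -0.0168 -0.0064]  rot [-0.0061 -0.0011 -0.0549]
```

View pics/s6.png

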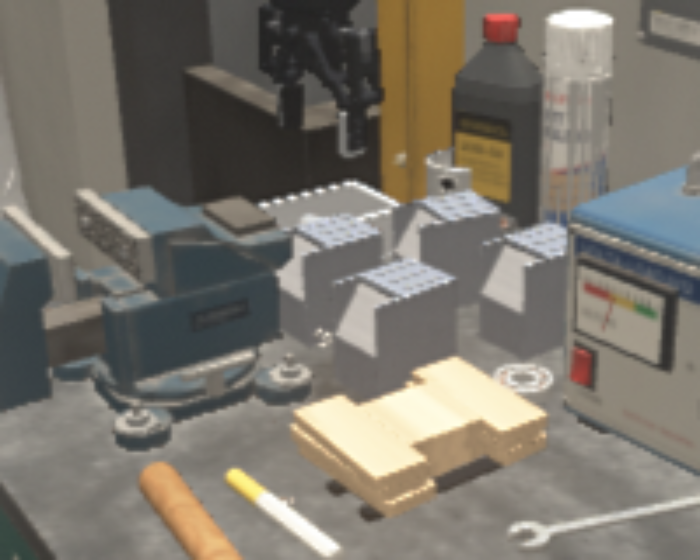

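View pics/t6.png

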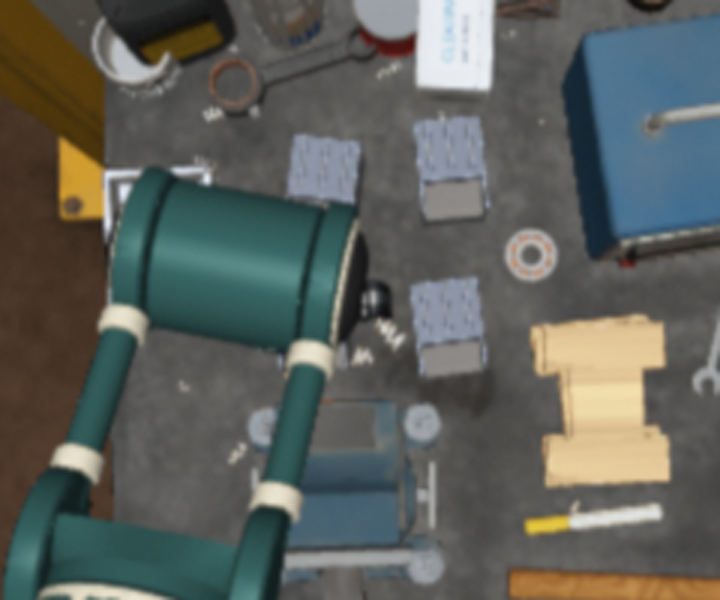

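Call:
{"method": "arm_command", "body": {"rows": [{"delta_rot": [0,0,0],"xyz": [-0.039,-0.0035,0],"gripper": 0.0854},{"delta_rot": [0,0,0],"xyz": [-0.039,-0.0035,0],"gripper": 0.0854},{"delta_rot": [0,0,0],"xyz": [-0.0385,-0.0035,0],"gripper": 0.0854},{"delta_rot": [0,0,0.147],"xyz": [0,0,0],"gripper": 0.0854},{"delta_rot": [0,0,0.147],"xyz": [0,0,0],"gripper": 0.0854},{"delta_rot": [0,0,0.147],"xyz": [0,0,0],"gripper": 0.0854},{"delta_rot": [0,0,0.147],"xyz": [0,0,0],"gripper": 0.0854},{"delta_rot": [0,0,0.147],"xyz": [0,0,0],"gripper": 0.0854},{"delta_rot": [0,0,0.147],"xyz": [0,0,0],"gripper": 0.0854},{"delta_rot": [0,0,0.147],"xyz": [0,0,0],"gripper": 0.0854},{"delta_rot": [0,0,0.147],"xyz": [0,0,0],"gripper": 0.0854},{"delta_rot": [0,0,0.147],"xyz": [0,0,0],"gripper": 0.0854}]}}

```text
time: 14.0
tool_pos: [0.5307, -0.209, 0.1546]
tcp_rot: [-3.109, -0.445, 0.007]
wrist_force: [0.3, 0.2, -0.7]
width: 0.997
```

Call:
{"method": "arm_command", "body": {"rows": [{"delta_rot": [0,0,0.147],"xyz": [0,0,0],"gripper": 0.0854},{"delta_rot": [0,0,0.147],"xyz": [0,0,0],"gripper": 0.0854},{"delta_rot": [0,0,0.147],"xyz": [0,0,0],"gripper": 0.0854},{"delta_rot": [0,0,0.147],"xyz": [0,0,0],"gripper": 0.0854},{"delta_rot": [0,0,0.147],"xyz": [0,0,0],"gripper": 0.0854},{"delta_rot": [0,0,0.147],"xyz": [0,0,0],"gripper": 0.0854},{"delta_rot": [0,0,0.147],"xyz": [0,0,0],"gripper": 0.0854},{"delta_rot": [0,0,0.147],"xyz": [0,0,0],"gripper": 0.0854},{"delta_rot": [0,0,0.147],"xyz": [0,0,0],"gripper": 0.0854},{"delta_rot": [0,0,0.147],"xyz": [0,0,0],"gripper": 0.0854},{"delta_rot": [0,0,0.147],"xyz": [0,0,0],"gripper": 0.0854},{"delta_rot": [0,0,0.147],"xyz": [0,0,0],"gripper": 0.0854}]}}

```text
time: 15.2
tool_pos: [0.5307, -0.209, 0.1546]
tcp_rot: [2.319, -2.116, -0.005]
wrist_force: [0.0, -0.3, 0.4]
width: 0.999
```

```bash
cat >> h.py <<'E'
def togof(x,y,z,a,tilt=0):
    """flipped grasp: tool x = -can y, tool y = -can x"""
    s,R=st(); ex=np.array([np.cos(np.radians(a)),np.sin(np.radians(a)),0]); ey=np.array([-ex[1],ex[0],0])
    Rg=np.stack([ey,ex,[0,0,-1.]],1)@Ro.from_rotvec([-np.radians(tilt),0,0]).as_matrix()@np.diag([-1,-1,1.])
    d=np.array([x,y,z])-s["tool_pos"]
    print("t",round(s["time"],2),"tcp",s["tool_pos"].round(4),"w",round(s["width"],3),"F",s["wrist_force"].round(2),"q",s["q"].round(2))
    print(" shift (current tool axes)",(R.T@d).round(4)," (goal tool axes)",(Rg.T@d).round(4)," rot",Ro.from_matrix(R.T@Rg).as_rotvec().round(4))
E
python3 -c "
from h import *
read_camera('top')
togof(.530,-.209,.037,5.6)
c=read_camera('top')
for r in cans(c): print(r[0].round(1),round(r[1],1),round(r[2],1),round(r[3],1),r[4].round(0))
"
```

```text
t 15.25 tcp [ 0.5307 -0.209   0.1546] w 0.999 F [-0.24  0.13  0.67] q [-0.42  0.13  1.91 -0.    1.11  1.07]
 shift (current tool axes) [0.     0.0002 0.1176]  (goal tool axes) [-1.000e-04  7.000e-04  1.176e-01]  rot [ 0.0042  0.0009 -0.0117]
[ 669.5 -215.3] 3.5 75.2 60.3 [251. 111.]
[ 655.2 -104.8] -8.2 82.3 61.1 [205. 119.]
[537.4 -85.8] 2.4 82.8 49.4 [198. 164.]
```

Call:
{"method": "arm_command", "body": {"rows": [{"delta_rot": [0,0,-0.012],"xyz": [0,0,0.0295],"gripper": 0.0854},{"delta_rot": [0,0,0],"xyz": [0,0,0.0295],"gripper": 0.0854},{"delta_rot": [0,0,0],"xyz": [0,0,0.0295],"gripper": 0.0854},{"delta_rot": [0,0,0],"xyz": [0,0,0.029],"gripper": 0.0854},{"delta_rot": [0,0,0],"xyz": [0,0,0],"gripper": 0.0854},{"delta_rot": [0,0,0],"xyz": [0,0,0],"gripper": 0.0854},{"delta_rot": [0,0,0],"xyz": [0,0,0],"gripper": 0.05},{"delta_rot": [0,0,0],"xyz": [0,0,0],"gripper": 0.05},{"delta_rot": [0,0,0],"xyz": [0,0,0],"gripper": 0.05},{"delta_rot": [0,0,0],"xyz": [0,0,0],"gripper": 0.05},{"delta_rot": [0,0,0],"xyz": [0,0,0],"gripper": 0.05},{"delta_rot": [0,0,0],"xyz": [0,0,0],"gripper": 0.05}]}}

```text
time: 16.5
tool_pos: [0.5325, -0.21, 0.0401]
tcp_rot: [2.339, -2.096, 0.003]
wrist_force: [1.4, 0.2, 6.8]
width: 0.672
```

Call:
{"method": "arm_command", "body": {"rows": [{"delta_rot": [0,0,0],"xyz": [0,0,0],"gripper": 0.05},{"delta_rot": [0,0,0],"xyz": [0,0,-0.02],"gripper": 0.05},{"delta_rot": [0,0,0],"xyz": [0,0,-0.03],"gripper": 0.05},{"delta_rot": [0,0,0],"xyz": [0,0,-0.03],"gripper": 0.05},{"delta_rot": [0,0,0],"xyz": [0,0,-0.03],"gripper": 0.05},{"delta_rot": [0,0,0],"xyz": [0,0,0],"gripper": 0.05},{"delta_rot": [0,0,0],"xyz": [0,0,0],"gripper": 0.05},{"delta_rot": [0,0,0],"xyz": [0,0,0],"gripper": 0.05},{"delta_rot": [0,0,0],"xyz": [0,0,0],"gripper": 0.05},{"delta_rot": [0,0,0],"xyz": [0,0,0],"gripper": 0.05}]}}

```text
time: 17.5
tool_pos: [0.5298, -0.2087, 0.1459]
tcp_rot: [2.337, -2.094, -0.009]
wrist_force: [0.1, 0.3, -2.5]
width: 0.668
```

```bash
python3 -c "
from h import *
weigh(16);togof(.530,-.209,.037,5.6)"
```

```text
meanF [ 0.12 -0.01 -2.17] std [0.47 0.63 0.38] torque [ 0.001 -0.01  -0.004] w 0.671 mm 57.3 t 18.3
t 18.3 tcp [ 0.5309 -0.2091  0.1477] w 0.671 F [ 0.21 -0.64 -1.96] q [-0.42  0.14  1.92 -0.    1.09  1.04]
 shift (current tool axes) [-0.0002  0.0006  0.1107]  (goal tool axes) [-0.0002  0.0009  0.1107]  rot [0.0033 0.0004 0.0117]
```

Call:
{"method": "arm_command", "body": {"rows": [{"delta_rot": [0,0,0],"xyz": [0,0,0.03],"gripper": 0.05},{"delta_rot": [0,0,0],"xyz": [0,0,0.03],"gripper": 0.05},{"delta_rot": [0,0,0],"xyz": [0,0,0.03],"gripper": 0.05},{"delta_rot": [0,0,0],"xyz": [0,0,0.0185],"gripper": 0.05},{"delta_rot": [0,0,0],"xyz": [0,0,0],"gripper": 0.05},{"delta_rot": [0,0,0],"xyz": [0,0,0],"gripper": 0.05},{"delta_rot": [0,0,0],"xyz": [0,0,0],"gripper": 0.0854},{"delta_rot": [0,0,0],"xyz": [0,0,0],"gripper": 0.0854},{"delta_rot": [0,0,0],"xyz": [0,0,0],"gripper": 0.0854},{"delta_rot": [0,0,0],"xyz": [0,0,-0.04],"gripper": 0.0854},{"delta_rot": [0,0,0],"xyz": [0,0,-0.04],"gripper": 0.0854},{"delta_rot": [0,0,0],"xyz": [0,0,-0.04],"gripper": 0.0854}]}}

```text
time: 19.5
tool_pos: [0.5306, -0.209, 0.1604]
tcp_rot: [2.338, -2.095, -0.005]
wrist_force: [1.6, 0.0, 0.8]
width: 0.996
```

```bash
python3 -c "
from h import *
read_camera('top');read_camera('top');
c=read_camera('top')
for r in cans(c): print(r[0].round(1),round(r[1],1),round(r[2],1),round(r[3],1),r[4].round(0))
togof(.6685,-.215,.16,3.7)
c=read_camera('scene'); cv2.imwrite('pics/s7.png',cv2.resize(c['pixels'][100:260,150:350,::-1],None,fx=3.5,fy=3.5))"
```

```text
[ 669.5 -215.2] 3.5 70.0 60.5 [251. 110.]
[ 655.2 -104.8] -8.2 82.3 61.1 [205. 119.]
[537.4 -85.7] 2.4 80.3 49.2 [197. 164.]
t 19.65 tcp [ 0.5339 -0.2104  0.1638] w 1.005 F [ 0.22 -0.17 -0.82] q [-0.42  0.12  1.9  -0.    1.11  1.04]
 shift (current tool axes) [ 0.0193 -0.1333  0.0044]  (goal tool axes) [ 0.0133 -0.134   0.0038]  rot [-0.0044 -0.004   0.045 ]
```

View pics/s7.png

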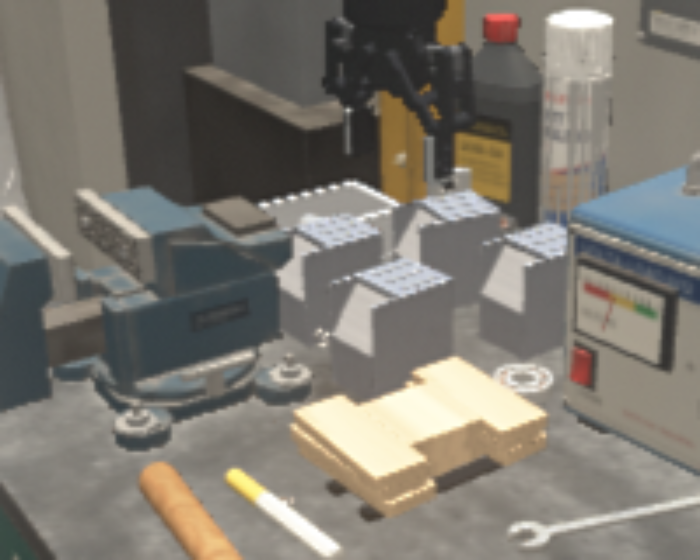

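Call:
{"method": "arm_command", "body": {"rows": [{"delta_rot": [0,0,0],"xyz": [0.005,-0.033,0],"gripper": 0.0854},{"delta_rot": [0,0,0],"xyz": [0.005,-0.033,0],"gripper": 0.0854},{"delta_rot": [0,0,0],"xyz": [0.005,-0.033,0],"gripper": 0.0854},{"delta_rot": [0,0,0],"xyz": [0.0045,-0.034,0],"gripper": 0.0854},{"delta_rot": [0,0,0.045],"xyz": [0,0,0],"gripper": 0.0854},{"delta_rot": [0,0,0],"xyz": [0,0,0.03],"gripper": 0.0854},{"delta_rot": [0,0,0],"xyz": [0,0,0],"gripper": 0.0854},{"delta_rot": [0,0,0],"xyz": [0,0,0],"gripper": 0.0854},{"delta_rot": [0,0,0],"xyz": [0,0,0],"gripper": 0.0854}]}}

```text
time: 20.6
tool_pos: [0.665, -0.214, 0.1288]
tcp_rot: [2.29, -2.147, -0.005]
wrist_force: [0.5, 0.2, 1.0]
width: 0.997
```

```bash
python3 -c "
from h import *
togof(.6685,-.215,.038,3.7)"
```

```text
t 20.6 tcp [ 0.665  -0.214   0.1288] w 0.997 F [0.54 0.18 0.97] q [-0.35  0.38  1.64 -0.    1.12  1.16]
 shift (current tool axes) [ 0.0013 -0.0038  0.0908]  (goal tool axes) [ 0.0012 -0.0035  0.0908]  rot [ 0.0038  0.0005 -0.0002]
```

Call:
{"method": "arm_command", "body": {"rows": [{"delta_rot": [0,0,0],"xyz": [0.001,-0.0035,0.0305],"gripper": 0.0854},{"delta_rot": [0,0,0],"xyz": [0,0,0.03],"gripper": 0.0854},{"delta_rot": [0,0,0],"xyz": [0,0,0.03],"gripper": 0.0854},{"delta_rot": [0,0,0],"xyz": [0,0,0],"gripper": 0.0854},{"delta_rot": [0,0,0],"xyz": [0,0,0],"gripper": 0.0854},{"delta_rot": [0,0,0],"xyz": [0,0,0],"gripper": 0.05},{"delta_rot": [0,0,0],"xyz": [0,0,0],"gripper": 0.05},{"delta_rot": [0,0,0],"xyz": [0,0,0],"gripper": 0.05},{"delta_rot": [0,0,0],"xyz": [0,0,0],"gripper": 0.05},{"delta_rot": [0,0,0],"xyz": [0,0,0],"gripper": 0.05},{"delta_rot": [0,0,0],"xyz": [0,0,0],"gripper": 0.05},{"delta_rot": [0,0,0],"xyz": [0,0,0],"gripper": 0.05}]}}

```text
time: 21.8
tool_pos: [0.6707, -0.2157, 0.0415]
tcp_rot: [2.292, -2.149, 0.004]
wrist_force: [0.8, -2.1, 6.6]
width: 0.672
```

Call:
{"method": "arm_command", "body": {"rows": [{"delta_rot": [0,0,0],"xyz": [0,0,-0.02],"gripper": 0.05},{"delta_rot": [0,0,0],"xyz": [0,0,-0.03],"gripper": 0.05},{"delta_rot": [0,0,0],"xyz": [0,0,-0.03],"gripper": 0.05},{"delta_rot": [0,0,0],"xyz": [0,0,-0.03],"gripper": 0.05},{"delta_rot": [0,0,0],"xyz": [0,0,0],"gripper": 0.05},{"delta_rot": [0,0,0],"xyz": [0,0,0],"gripper": 0.05},{"delta_rot": [0,0,0],"xyz": [0,0,0],"gripper": 0.05},{"delta_rot": [0,0,0],"xyz": [0,0,0],"gripper": 0.05},{"delta_rot": [0,0,0],"xyz": [0,0,0],"gripper": 0.05}]}}

```text
time: 22.7
tool_pos: [0.6677, -0.2143, 0.146]
tcp_rot: [2.289, -2.146, -0.009]
wrist_force: [-0.1, 0.3, -3.1]
width: 0.673
```

```bash
python3 -c "
from h import *
weigh(16);togof(.6685,-.215,.038,3.7)"
```

```text
meanF [-0.08  0.02 -1.83] std [0.47 0.37 0.64] torque [0.    0.002 0.012] w 0.67 mm 57.2 t 23.5
t 23.5 tcp [ 0.6688 -0.2147  0.1482] w 0.67 F [ 0.44  0.51 -2.18] q [-0.35  0.37  1.62 -0.    1.15  1.16]
 shift (current tool axes) [ 0.0003 -0.      0.1102]  (goal tool axes) [0.0002 0.0003 0.1102]  rot [ 0.0033  0.0003 -0.0001]
```

Call:
{"method": "arm_command", "body": {"rows": [{"delta_rot": [0,0,0],"xyz": [0,0,0.03],"gripper": 0.05},{"delta_rot": [0,0,0],"xyz": [0,0,0.03],"gripper": 0.05},{"delta_rot": [0,0,0],"xyz": [0,0,0.03],"gripper": 0.05},{"delta_rot": [0,0,0],"xyz": [0,0,0.018],"gripper": 0.05},{"delta_rot": [0,0,0],"xyz": [0,0,0],"gripper": 0.05},{"delta_rot": [0,0,0],"xyz": [0,0,0],"gripper": 0.05},{"delta_rot": [0,0,0],"xyz": [0,0,0],"gripper": 0.0854},{"delta_rot": [0,0,0],"xyz": [0,0,0],"gripper": 0.0854},{"delta_rot": [0,0,0],"xyz": [0,0,0],"gripper": 0.0854},{"delta_rot": [0,0,0],"xyz": [0,0,-0.04],"gripper": 0.0854},{"delta_rot": [0,0,0],"xyz": [0,0,-0.04],"gripper": 0.0854},{"delta_rot": [0,0,0],"xyz": [0,0,-0.04],"gripper": 0.0854}]}}

```text
time: 24.7
tool_pos: [0.6686, -0.2147, 0.1612]
tcp_rot: [2.29, -2.147, -0.005]
wrist_force: [0.3, 0.6, 0.6]
width: 0.997
```

```bash
python3 -c "
from h import *
read_camera('top');read_camera('top');
c=read_camera('top'); cv2.imwrite('pics/t8.png',cv2.resize(c['pixels'][60:260,100:340,::-1],None,fx=3,fy=3,interpolation=cv2.INTER_CUBIC))
for r in cans(c): print(r[0].round(1),round(r[1],1),round(r[2],1),round(r[3],1),r[4].round(0))
togof(.6542,-.1048,.13,-8.1)
"
```

```text
[ 653.7 -118.8] -23.1 69.4 46.4 [212. 120.]
[ 648.6 -212.7] -1.6 64.7 59.3 [247. 118.]
t 24.85 tcp [ 0.672  -0.2159  0.1658] w 0.998 F [-0.85 -0.93 -0.07] q [-0.35  0.36  1.6  -0.    1.17  1.16]
 shift (current tool axes) [-0.1121  0.0108  0.0354]  (goal tool axes) [-0.1074  0.0333  0.0358]  rot [-0.0057 -0.003   0.2059]
```

View pics/t8.png

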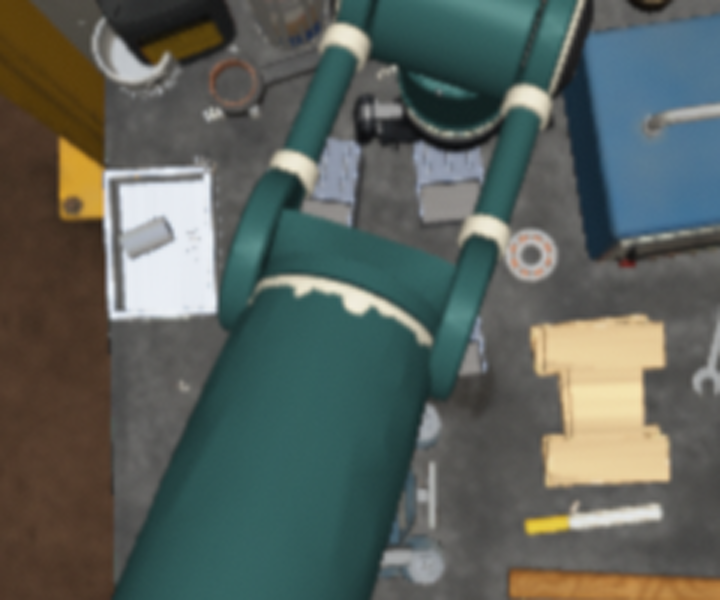

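The first pin lies in the tray at crop (148,237), and canister D is partly hidden but unmoved. D next.

Call:
{"method": "arm_command", "body": {"rows": [{"delta_rot": [0,0,0],"xyz": [-0.037,0.0036,0],"gripper": 0.0854},{"delta_rot": [0,0,0],"xyz": [-0.037,0.0036,0],"gripper": 0.0854},{"delta_rot": [0,0,0],"xyz": [-0.038,0.0036,0],"gripper": 0.0854},{"delta_rot": [0,0,0.103],"xyz": [0,0,0],"gripper": 0.0854},{"delta_rot": [0,0,0.103],"xyz": [0,0,0],"gripper": 0.0854},{"delta_rot": [0,0,0],"xyz": [0,0,0],"gripper": 0.0854},{"delta_rot": [0,0,0],"xyz": [0,0,0],"gripper": 0.0854},{"delta_rot": [0,0,0],"xyz": [0,0,0],"gripper": 0.0854}]}}

```text
time: 25.65
tool_pos: [0.6505, -0.1039, 0.1595]
tcp_rot: [2.058, -2.369, -0.005]
wrist_force: [0.6, 0.7, 0.3]
width: 1.002
```

```bash
python3 -c "
from h import *
togof(.6542,-.1048,.038,-8.1)
c=read_camera('scene'); cv2.imwrite('pics/s9.png',cv2.resize(c['pixels'][100:260,150:350,::-1],None,fx=3.5,fy=3.5))
c=read_camera('top')
for r in cans(c): print(r[0].round(1),round(r[1],1),round(r[2],1),round(r[3],1),r[4].round(0))
"
```

```text
t 25.65 tcp [ 0.6505 -0.1039  0.1595] w 1.002 F [0.57 0.71 0.34] q [-0.2   0.29  1.71 -0.    1.15  1.52]
 shift (current tool axes) [ 0.0004 -0.0043  0.1215]  (goal tool axes) [ 0.0004 -0.0038  0.1215]  rot [ 0.0045 -0.0003  0.0012]
[ 667.7 -213.1] 3.8 83.8 60.4 [249. 115.]
[ 537.5 -105.5] -1.5 79.7 35.8 [210. 166.]
[ 528.  -207.7] 5.8 81.9 60.4 [249. 169.]
```

View pics/s9.png

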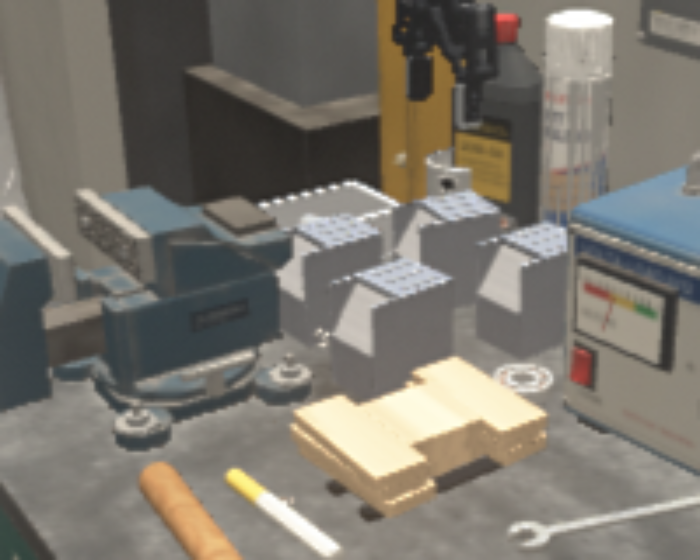

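Canister D is unmoved (crop (445,235)). Descend and grip.

Call:
{"method": "arm_command", "body": {"rows": [{"delta_rot": [0,0,0],"xyz": [0,-0.003,0.0305],"gripper": 0.0854},{"delta_rot": [0,0,0],"xyz": [0,0,0.0305],"gripper": 0.0854},{"delta_rot": [0,0,0],"xyz": [0,0,0.0305],"gripper": 0.0854},{"delta_rot": [0,0,0],"xyz": [0,0,0.03],"gripper": 0.0854},{"delta_rot": [0,0,0],"xyz": [0,0,0],"gripper": 0.0854},{"delta_rot": [0,0,0],"xyz": [0,0,0],"gripper": 0.0854},{"delta_rot": [0,0,0],"xyz": [0,0,0],"gripper": 0.05},{"delta_rot": [0,0,0],"xyz": [0,0,0],"gripper": 0.05},{"delta_rot": [0,0,0],"xyz": [0,0,0],"gripper": 0.05},{"delta_rot": [0,0,0],"xyz": [0,0,0],"gripper": 0.05},{"delta_rot": [0,0,0],"xyz": [0,0,0],"gripper": 0.05},{"delta_rot": [0,0,0],"xyz": [0,0,0],"gripper": 0.05}]}}

```text
time: 26.95
tool_pos: [0.6556, -0.1048, 0.0417]
tcp_rot: [-2.059, 2.373, -0.003]
wrist_force: [0.2, -2.3, 6.5]
width: 0.671
```

Call:
{"method": "arm_command", "body": {"rows": [{"delta_rot": [0,0,0],"xyz": [0,0,-0.02],"gripper": 0.05},{"delta_rot": [0,0,0],"xyz": [0,0,-0.03],"gripper": 0.05},{"delta_rot": [0,0,0],"xyz": [0,0,-0.03],"gripper": 0.05},{"delta_rot": [0,0,0],"xyz": [0,0,-0.03],"gripper": 0.05},{"delta_rot": [0,0,0],"xyz": [0,0,-0.02],"gripper": 0.05},{"delta_rot": [0,0,0],"xyz": [0,0,0],"gripper": 0.05},{"delta_rot": [0,0,0],"xyz": [0,0,0],"gripper": 0.05},{"delta_rot": [0,0,0],"xyz": [0,0,0],"gripper": 0.05},{"delta_rot": [0,0,0],"xyz": [0,0,0],"gripper": 0.05},{"delta_rot": [0,0,0],"xyz": [0,0,0],"gripper": 0.05}]}}

```text
time: 27.95
tool_pos: [0.6529, -0.1039, 0.1668]
tcp_rot: [2.056, -2.37, -0.007]
wrist_force: [-0.5, 0.2, -4.3]
width: 0.671
```

```bash
python3 -c "
from h import *
weigh(16);togof(.6542,-.1048,.038,-8.1)"
```

```text
meanF [-0.01 -0.07 -4.01] std [0.36 0.44 0.5 ] torque [ 0.005  0.029 -0.006] w 0.67 mm 57.3 t 28.75
t 28.75 tcp [ 0.6539 -0.1041  0.1688] w 0.67 F [-0.27 -0.53 -3.17] q [-0.2   0.28  1.7  -0.    1.16  1.52]
 shift (current tool axes) [ 0.0006 -0.0009  0.1308]  (goal tool axes) [ 0.0007 -0.0004  0.1308]  rot [ 0.0033 -0.0004 -0.0001]
```

```bash
python3 - <<'E'
from h import *
for n in("top","scene"):
    P=cloud(dict(np.load(n+"0.npz"))).reshape(-1,3)
    for z0,z1 in((-.2,-.02),(.02,.1),(.1,.2),(.2,.3),(.3,.5)):
        q=P[(P[:,2]>z0)&(P[:,2]<z1)&(P[:,1]>.095)&(P[:,1]<.4)&(P[:,0]<.95)&(P[:,0]>.45)]
        if len(q)>3: print(n,z0,z1,len(q),"x",np.percentile(q[:,0],[1,10,50,99]).round(3),"y",np.percentile(q[:,1],[1,10,50,90,99]).round(3))
E
```

```text
top -0.2 -0.02 1742 x [0.85  0.857 0.905 0.92 ] y [0.107 0.148 0.236 0.309 0.313]
top 0.02 0.1 1287 x [0.85  0.858 0.917 0.92 ] y [0.098 0.123 0.235 0.309 0.312]
top 0.1 0.2 2099 x [0.85  0.858 0.917 0.92 ] y [0.098 0.123 0.235 0.309 0.313]
top 0.2 0.3 1131 x [0.849 0.851 0.875 0.919] y [0.14  0.236 0.243 0.309 0.313]
top 0.3 0.5 137 x [0.849 0.85  0.854 0.874] y [0.235 0.236 0.237 0.241 0.244]
scene -0.2 -0.02 145 x [0.849 0.852 0.866 0.891] y [0.231 0.235 0.306 0.311 0.314]
scene 0.02 0.1 387 x [0.849 0.854 0.873 0.908] y [0.23  0.233 0.239 0.31  0.315]
scene 0.1 0.2 928 x [0.851 0.858 0.892 0.924] y [0.098 0.125 0.234 0.308 0.314]
scene 0.2 0.3 1272 x [0.85  0.858 0.915 0.924] y [0.098 0.123 0.232 0.307 0.312]
scene 0.3 0.5 2906 x [0.851 0.86  0.916 0.925] y [0.098 0.121 0.232 0.307 0.313]
```

```bash
python3 -c "
from h import *
togof(.6295,.085,.16,65)"; python3 - <<'E'
from ik import *
s,_=st(); q=s["q"]
for t in range(0,72,4):
    r=ik(np.array([.6295,.085,.12]),goalR(65,t,1),q); q=r.x
    if t%20==0 or t>60: print(t,q.round(2),round(r.cost,5))
E
```

```text
t 28.75 tcp [ 0.6539 -0.1041  0.1688] w 0.67 F [-0.27 -0.53 -3.17] q [-0.2   0.28  1.7  -0.    1.16  1.52]
 shift (current tool axes) [-0.1838  0.0508  0.0089]  (goal tool axes) [-0.102  -0.1611  0.0088]  rot [ 0.0031  0.0018 -1.276 ]
0 [ 0.13  0.28  1.8  -0.    1.06  0.57] 0.0
20 [-0.04  0.21  1.93  0.41  0.9   0.16] 0.0
40 [-0.21  0.23  2.04  0.9   0.93 -0.36] 0.0
60 [-0.35  0.35  2.1   1.28  1.12 -0.79] 0.0
64 [-0.37  0.39  2.1   1.33  1.18 -0.85] 0.0
68 [-0.39  0.43  2.1   1.38  1.23 -0.92] 0.0
```

Call:
{"method": "arm_command", "body": {"rows": [{"delta_rot": [0,0,0],"xyz": [-0.0368,0.0102,0],"gripper": 0.05},{"delta_rot": [0,0,0],"xyz": [-0.0368,0.0102,0],"gripper": 0.05},{"delta_rot": [0,0,0],"xyz": [-0.0368,0.0102,0],"gripper": 0.05},{"delta_rot": [0,0,0],"xyz": [-0.0368,0.0102,0],"gripper": 0.05},{"delta_rot": [0,0,0],"xyz": [-0.0368,0.0102,0],"gripper": 0.05},{"delta_rot": [0,0,-0.142],"xyz": [0,0,0],"gripper": 0.05},{"delta_rot": [0,0,-0.142],"xyz": [0,0,0],"gripper": 0.05},{"delta_rot": [0,0,-0.142],"xyz": [0,0,0],"gripper": 0.05},{"delta_rot": [0,0,-0.142],"xyz": [0,0,0],"gripper": 0.05},{"delta_rot": [0,0,-0.142],"xyz": [0,0,0],"gripper": 0.05},{"delta_rot": [0,0,-0.142],"xyz": [0,0,0],"gripper": 0.05},{"delta_rot": [0,0,-0.142],"xyz": [0,0,0],"gripper": 0.05}]}}

```text
time: 29.95
tool_pos: [0.6294, 0.0853, 0.169]
tcp_rot: [2.943, -1.095, -0.005]
wrist_force: [-0.7, 0.3, -4.6]
width: 0.671
```

Call:
{"method": "arm_command", "body": {"rows": [{"delta_rot": [0,0,-0.142],"xyz": [0,0,0],"gripper": 0.05},{"delta_rot": [0,0,-0.14],"xyz": [0,0,0],"gripper": 0.05},{"delta_rot": [0,0,0],"xyz": [0,0,0.025],"gripper": 0.05},{"delta_rot": [0,0,0],"xyz": [0,0,0.022],"gripper": 0.05},{"delta_rot": [0,0,0],"xyz": [0,0,0],"gripper": 0.05},{"delta_rot": [0,0,0],"xyz": [0,0,0],"gripper": 0.05},{"delta_rot": [0,0,0],"xyz": [0,0,0],"gripper": 0.05}]}}

```text
time: 30.65
tool_pos: [0.6304, 0.0854, 0.1235]
tcp_rot: [-3.067, 0.68, 0.001]
wrist_force: [-0.3, -0.1, -3.2]
width: 0.669
```

```bash
python3 -c "
from h import *
togof(.6295,.085,.122,65)
c=read_camera('top'); cv2.imwrite('pics/t10.png',cv2.resize(c['pixels'][60:260,100:340,::-1],None,fx=3,fy=3,interpolation=cv2.INTER_CUBIC))
"
```

```text
t 30.65 tcp [0.6304 0.0854 0.1235] w 0.669 F [-0.31 -0.06 -3.19] q [0.1  0.28 1.79 0.   1.07 0.53]
 shift (current tool axes) [-0.0006  0.0007  0.0015]  (goal tool axes) [-0.0006  0.0007  0.0015]  rot [0.0001 0.0009 0.0001]
```

View pics/t10.png

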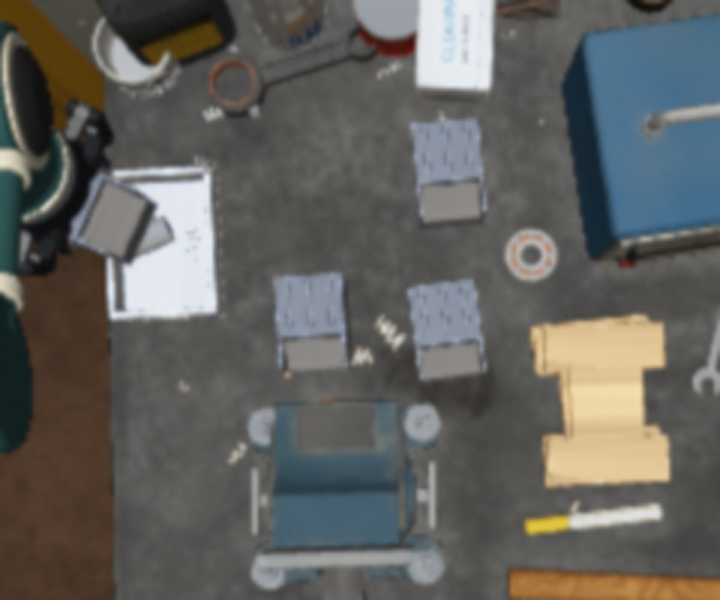

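Call:
{"method": "arm_command", "body": {"rows": [{"delta_rot": [0.1,0,0],"xyz": [0,0,0],"gripper": 0.05},{"delta_rot": [0.1,0,0],"xyz": [0,0,0],"gripper": 0.05},{"delta_rot": [0.1,0,0],"xyz": [0,0,0],"gripper": 0.05},{"delta_rot": [0.1,0,0],"xyz": [0,0,0],"gripper": 0.05},{"delta_rot": [0.1,0,0],"xyz": [0,0,0],"gripper": 0.05},{"delta_rot": [0.1,0,0],"xyz": [0,0,0],"gripper": 0.05},{"delta_rot": [0.1,0,0],"xyz": [0,0,0],"gripper": 0.05},{"delta_rot": [0,0,0],"xyz": [0,0,0],"gripper": 0.05}]}}

```text
time: 31.5
tool_pos: [0.6283, 0.0831, 0.1207]
tcp_rot: [-2.394, 0.536, -0.189]
wrist_force: [-0.4, 0.4, -4.6]
width: 0.668
```

```bash
python3 -c "
from h import *
togof(.6295,.085,.122,65,40)
c=read_camera('scene'); cv2.imwrite('pics/s11.png',cv2.resize(c['pixels'][50:260,150:350,::-1],None,fx=2.8,fy=2.8))
"
```

```text
t 31.5 tcp [0.6283 0.0831 0.1207] w 0.668 F [-0.45  0.4  -4.55] q [-0.27  0.22  2.04  0.88  0.96 -0.39]
 shift (current tool axes) [ 0.0003 -0.0026  0.0005]  (goal tool axes) [ 0.0003 -0.0026  0.0005]  rot [ 0.0008  0.0016 -0.005 ]
```

View pics/s11.png

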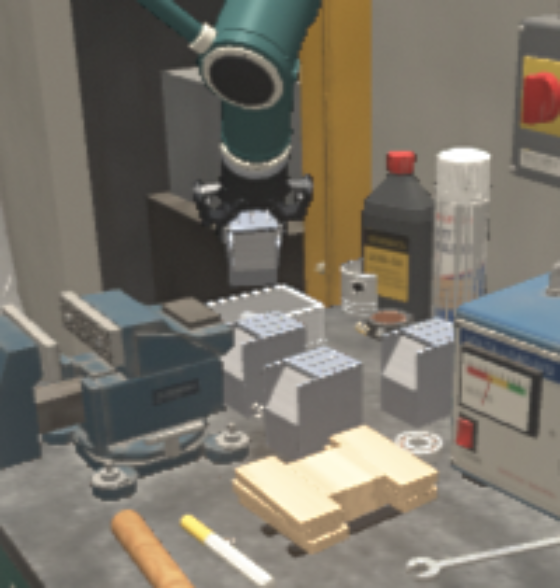

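The 40° tilt tracks well and the mouth is over the tray. Continue slowly.

Call:
{"method": "arm_command", "body": {"rows": [{"delta_rot": [0.05,0,0],"xyz": [0,0,0],"gripper": 0.05},{"delta_rot": [0.05,0,0],"xyz": [0,0,0],"gripper": 0.05},{"delta_rot": [0.04,0,0],"xyz": [0,0,0],"gripper": 0.05},{"delta_rot": [0.04,0,0],"xyz": [0,0,0],"gripper": 0.05},{"delta_rot": [0,0,0],"xyz": [0,0,0],"gripper": 0.05},{"delta_rot": [0.03,0,0],"xyz": [0,0,0],"gripper": 0.05},{"delta_rot": [0.02,0,0],"xyz": [0,0,0],"gripper": 0.05},{"delta_rot": [0.02,0,0],"xyz": [0,0,0],"gripper": 0.05},{"delta_rot": [0.02,0,0],"xyz": [0,0,0],"gripper": 0.05},{"delta_rot": [0.02,0,0],"xyz": [0,0,0],"gripper": 0.05},{"delta_rot": [0,0,0],"xyz": [0,0,0],"gripper": 0.05}]}}

```text
time: 32.65
tool_pos: [0.6291, 0.0851, 0.1216]
tcp_rot: [-2.111, 0.471, -0.249]
wrist_force: [1.0, 0.2, -1.4]
width: 0.673
```

```bash
python3 -c "
from h import *
togof(.6295,.085,.122,65,62)
weigh(6)
c=read_camera('top'); cv2.imwrite('pics/t12.png',cv2.resize(c['pixels'][60:260,100:340,::-1],None,fx=3,fy=3,interpolation=cv2.INTER_CUBIC))
"
```

```text
t 32.65 tcp [0.6291 0.0851 0.1216] w 0.673 F [ 0.97  0.25 -1.37] q [-0.38  0.32  2.09  1.19  1.12 -0.74]
 shift (current tool axes) [ 0.0004 -0.0004 -0.0001]  (goal tool axes) [ 0.0004 -0.0004 -0.0001]  rot [ 0.0928  0.0017 -0.0037]
meanF [-0.01 -0.07 -1.51] std [0.58 0.24 0.69] torque [-0.615  0.279 -0.004] w 0.669 mm 57.1 t 32.95
```

View pics/t12.png

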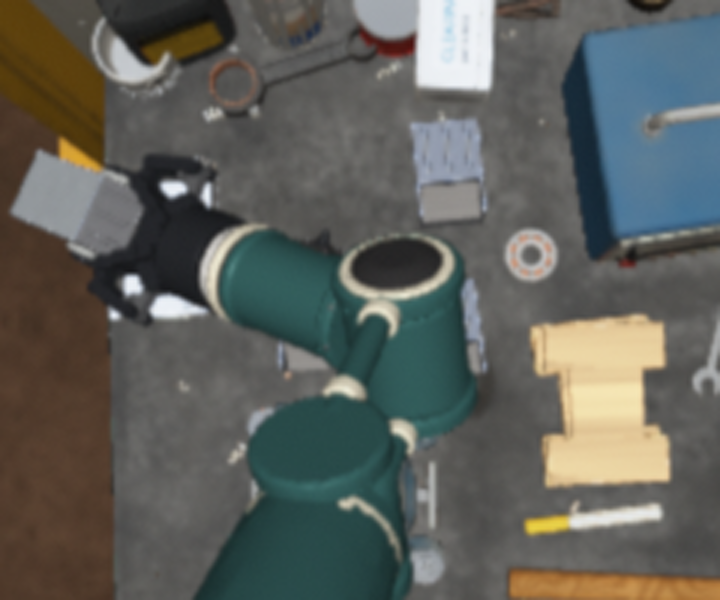

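Call:
{"method": "arm_command", "body": {"rows": [{"delta_rot": [-0.1,0,0],"xyz": [0,0,0],"gripper": 0.05},{"delta_rot": [-0.1,0,0],"xyz": [0,0,0],"gripper": 0.05},{"delta_rot": [-0.1,0,0],"xyz": [0,0,0],"gripper": 0.05},{"delta_rot": [-0.1,0,0],"xyz": [0,0,0],"gripper": 0.05},{"delta_rot": [-0.1,0,0],"xyz": [0,0,0],"gripper": 0.05},{"delta_rot": [-0.1,0,0],"xyz": [0,0,0],"gripper": 0.05},{"delta_rot": [-0.1,0,0],"xyz": [0,0,0],"gripper": 0.05},{"delta_rot": [-0.1,0,0],"xyz": [0,0,0],"gripper": 0.05},{"delta_rot": [-0.1,0,0],"xyz": [0,0,0],"gripper": 0.05},{"delta_rot": [-0.09,0,0],"xyz": [0,0,0],"gripper": 0.05},{"delta_rot": [0,0,0],"xyz": [0,0,-0.03],"gripper": 0.05},{"delta_rot": [0,0,0],"xyz": [0,0,0],"gripper": 0.05}]}}

```text
time: 34.2
tool_pos: [0.6319, 0.0869, 0.1557]
tcp_rot: [-3.066, 0.677, -0.004]
wrist_force: [1.0, -0.1, -1.1]
width: 0.668
```

```bash
python3 -c "
from h import *
weigh(10)
togof(.654,-.104,.155,65)
togof(.654,-.104,.155,-8.1)
c=read_camera('top'); cv2.imwrite('pics/t13.png',cv2.resize(c['pixels'][60:260,100:340,::-1],None,fx=3,fy=3,interpolation=cv2.INTER_CUBIC))
for r in cans(c): print(r[0].round(1),round(r[1],1),round(r[2],1),round(r[3],1),r[4].round(0))
"
```

```text
meanF [-0.15 -0.02 -1.97] std [0.46 0.5  0.3 ] torque [-0.003 -0.009 -0.011] w 0.674 mm 57.6 t 34.7
t 34.7 tcp [0.6288 0.0849 0.1511] w 0.674 F [-0.58  0.86 -2.16] q [0.09 0.25 1.77 0.   1.12 0.53]
 shift (current tool axes) [ 0.1028  0.1605 -0.004 ]  (goal tool axes) [ 0.1027  0.1605 -0.0039]  rot [ 0.0019  0.0042 -0.0006]
t 34.7 tcp [0.6288 0.0849 0.1511] w 0.674 F [-0.58  0.86 -2.16] q [0.09 0.25 1.77 0.   1.12 0.53]
 shift (current tool axes) [ 0.1028  0.1605 -0.004 ]  (goal tool axes) [ 0.1834 -0.0516 -0.0039]  rot [0.0043 0.0024 1.2752]
[ 667.7 -213.1] 3.8 83.8 60.4 [249. 115.]
[537.6 -91.5] 2.1 81.3 61.0 [203. 167.]
[ 528.  -207.7] 5.8 81.9 60.4 [249. 169.]
```

View pics/t13.png

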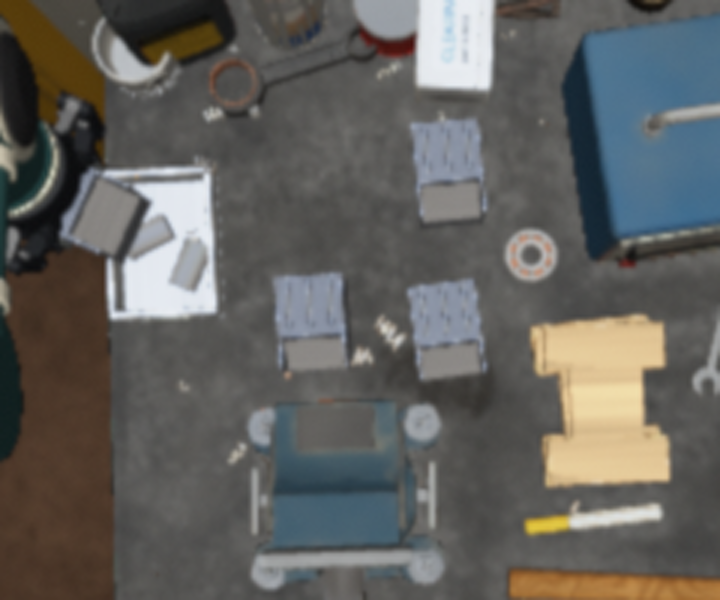

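Both pins are in the tray (crop (150,237) and (190,263)), and the canister is back to 1.97 N. Putting it down.

Call:
{"method": "arm_command", "body": {"rows": [{"delta_rot": [0,0,0],"xyz": [0.0257,0.0401,0],"gripper": 0.05},{"delta_rot": [0,0,0],"xyz": [0.0257,0.0401,0],"gripper": 0.05},{"delta_rot": [0,0,0],"xyz": [0.0257,0.0401,0],"gripper": 0.05},{"delta_rot": [0,0,0],"xyz": [0.0257,0.0401,0],"gripper": 0.05},{"delta_rot": [0,0,0],"xyz": [0,0,0.03],"gripper": 0.05},{"delta_rot": [0,0,0],"xyz": [0,0,0.03],"gripper": 0.05},{"delta_rot": [0,0,0],"xyz": [0,0,0.03],"gripper": 0.05},{"delta_rot": [0,0,0],"xyz": [0,0,0],"gripper": 0.05},{"delta_rot": [0,0,0],"xyz": [0,0,0],"gripper": 0.05},{"delta_rot": [0,0,0],"xyz": [0,0,0],"gripper": 0.05}]}}

```text
time: 35.75
tool_pos: [0.6561, -0.1038, 0.0639]
tcp_rot: [3.067, -0.68, 0.0]
wrist_force: [0.6, -0.6, -0.9]
width: 0.67
```

```bash
python3 -c "
from h import *
togof(.654,-.104,.0415,65)
"
```

```text
t 35.75 tcp [ 0.6561 -0.1038  0.0639] w 0.67 F [ 0.61 -0.64 -0.94] q [-0.19  0.39  1.77 -0.    0.98  0.24]
 shift (current tool axes) [-0.0018  0.0011  0.0224]  (goal tool axes) [-0.0018  0.0011  0.0224]  rot [ 0.0006 -0.0002  0.0002]
```

Call:
{"method": "arm_command", "body": {"rows": [{"delta_rot": [0,0,0],"xyz": [0,0,0.012],"gripper": 0.05},{"delta_rot": [0,0,0],"xyz": [0,0,0.011],"gripper": 0.05},{"delta_rot": [0,0,0],"xyz": [0,0,0],"gripper": 0.05},{"delta_rot": [0,0,0],"xyz": [0,0,0],"gripper": 0.05},{"delta_rot": [0,0,0],"xyz": [0,0,0],"gripper": 0.0854},{"delta_rot": [0,0,0],"xyz": [0,0,0],"gripper": 0.0854},{"delta_rot": [0,0,0],"xyz": [0,0,0],"gripper": 0.0854},{"delta_rot": [0,0,0],"xyz": [0,0,-0.04],"gripper": 0.0854},{"delta_rot": [0,0,0],"xyz": [0,0,-0.04],"gripper": 0.0854},{"delta_rot": [0,0,0],"xyz": [0,0,-0.04],"gripper": 0.0854},{"delta_rot": [0,0,0],"xyz": [0,0,0],"gripper": 0.0854}]}}

```text
time: 36.85
tool_pos: [0.6594, -0.1045, 0.1665]
tcp_rot: [3.067, -0.68, 0.015]
wrist_force: [1.2, -0.5, 0.5]
width: 1.002
```

```bash
python3 - <<'E'
from h import *
c=read_camera('top'); np.savez("top_b.npz",**c)
cv2.imwrite('pics/t14.png',cv2.resize(c['pixels'][60:260,100:340,::-1],None,fx=3,fy=3,interpolation=cv2.INTER_CUBIC))
for r in cans(c): print(r[0].round(1),round(r[1],1),round(r[2],1),round(r[3],1),r[4].round(0))
P=cloud(c);z=P[:,:,2]
m=(z>.03)&(z<.07)&(P[:,:,1]<-.25)&(P[:,:,1]>-.45)&(P[:,:,0]<.6)&(P[:,:,0]>.36)
Q=P[m]
m2=m&(z>.0505)
for r in rects(c,m2,.056,300): print("board z>.0505",[np.round(x,1) for x in r[:6]])
# top edges: per-row column extents
for v in range(164,226,4):
    u=np.where(m[v])[0]; 
    if len(u): print(v,u.min(),u.max(),(z[v,u.min():u.min()+5]*1000).round(0),ray(c,u.min()-.5,v,.056).round(4),ray(c,u.max()+.5,v,.056).round(4))
s,R=st(); togof(.457,-.345,.18,0)
E
python3 - <<'E'
import cv2
a=cv2.imread('pics/top0.png')[150:235,260:340]
cv2.imwrite('pics/b0.png',cv2.resize(a,None,fx=7,fy=7,interpolation=cv2.INTER_CUBIC))
E
```

```text
[ 667.7 -213.2] 3.9 83.9 60.4 [249. 116.]
[ 537.5 -104.2] -1.5 79.7 38.4 [209. 166.]
[ 528.  -207.7] 5.8 81.9 60.4 [249. 169.]
board z>.0505 [np.float64(457.3), np.float64(-347.2), np.float64(139.7), np.float64(106.2), np.float64(0.4), array([[ 387.1, -294.7],
       [ 387.9, -400.8],
       [ 527.6, -399.7],
       [ 526.8, -293.6]], dtype=float32)]
168 280 320 [32. 33. 35. 30. 33.] [ 0.5274 -0.2906] [ 0.5245 -0.3996]
172 278 320 [45. 43. 43. 56. 55.] [ 0.517 -0.285] [ 0.5139 -0.3993]
176 278 320 [38. 46. 44. 54. 53.] [ 0.5064 -0.2847] [ 0.5033 -0.3989]
180 278 321 [34. 44. 44. 45. 57.] [ 0.4958 -0.2843] [ 0.4926 -0.4012]
184 279 313 [39. 44. 43. 43. 42.] [ 0.4851 -0.2867] [ 0.4826 -0.3796]
188 287 313 [46. 40. 43. 55. 56.] [ 0.474  -0.3076] [ 0.472  -0.3793]
192 287 313 [43. 46. 50. 55. 56.] [ 0.4634 -0.3073] [ 0.4614 -0.3789]
196 288 313 [43. 46. 57. 53. 56.] [ 0.4527 -0.3096] [ 0.4508 -0.3786]
200 288 314 [42. 47. 50. 55. 54.] [ 0.4422 -0.3093] [ 0.4401 -0.3809]
204 288 319 [34. 41. 53. 58. 56.] [ 0.4316 -0.309 ] [ 0.4292 -0.3939]
208 281 322 [47. 44. 53. 54. 57.] [ 0.4216 -0.2901] [ 0.4184 -0.4015]
212 281 322 [45. 42. 57. 56. 59.] [ 0.411  -0.2898] [ 0.4078 -0.4012]
216 282 322 [45. 53. 57. 60. 58.] [ 0.4004 -0.2921] [ 0.3972 -0.4008]
220 282 310 [43. 57. 55. 54. 55.] [ 0.3899 -0.2918] [ 0.3876 -0.3686]
t 36.9 tcp [ 0.6576 -0.1041  0.1632] w 1.0 F [-0.41 -0.18  0.18] q [-0.19  0.29  1.7  -0.    1.15  0.24]
 shift (current tool axes) [-0.0799  0.3031 -0.0174]  (goal tool axes) [ 0.2409  0.2006 -0.0168]  rot [-0.0032 -0.0039  1.1345]
```

View pics/t14.png

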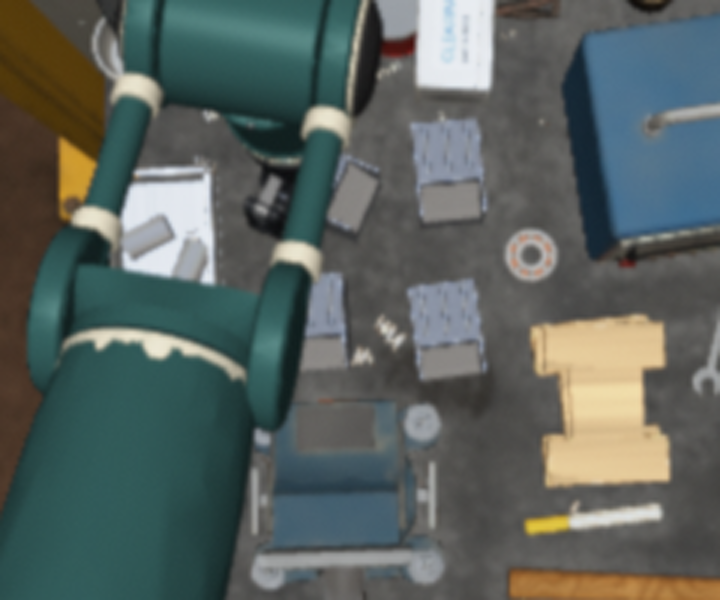

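View pics/b0.png

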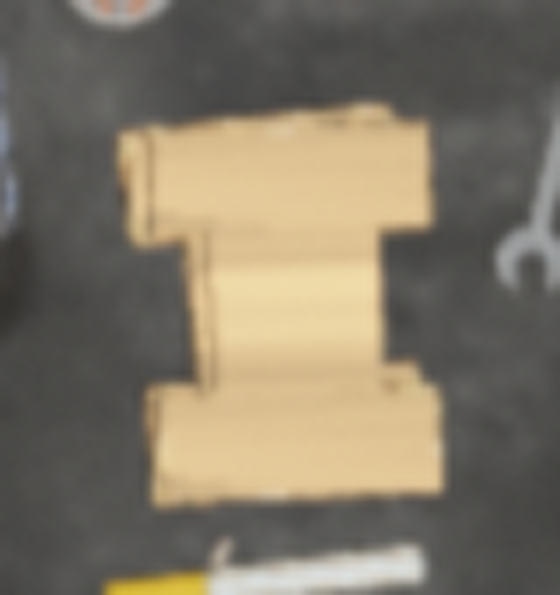

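```bash
python3 - <<'E'
from h import *
c=dict(np.load("top0.npz"))
W=[]
for x,y in[(150,130),(432,122),(443,492),(155,505)]:
    W.append(ray(c,260+(x+.5)/7-.5,150+(y+.5)/7-.5,.056)); 
W=np.array(W); print(W.round(4)); print(W.mean(0).round(4))
for i in range(4): print(np.linalg.norm(W[i]-W[(i+1)%4]).round(4))
d=(W[0]+W[1]-W[2]-W[3]); print(np.degrees(np.arctan2(d[1],d[0])))
E
python3 - <<'E'
from h import *
c=dict(np.load("top0.npz")); P=cloud(c); z=P[:,:,2]
def edge(vr,side,zl=.0505):
    pts=[]
    for v in vr:
        u=np.where((z[v,265:335]>zl)&(z[v,265:335]<.07))[0]+265
        pts.append(ray(c,(u.min()-.5 if side=='l' else u.max()+.5),v,.056))
    return np.array(pts)
for nm,vr in (("upper",range(170,182)),("waist",range(187,203)),("lower",range(208,219))):
    for sd in 'lr':
        e=edge(vr,sd); print(nm,sd,np.median(e,0).round(4))
E
```

```text
[[ 0.5269 -0.2946]
 [ 0.5271 -0.4018]
 [ 0.387  -0.4014]
 [ 0.3853 -0.2922]]
[ 0.4566 -0.3475]
0.1072
0.1401
0.1092
0.1416
-0.5396910236416967
upper l [ 0.5074 -0.293 ]
upper r [ 0.5046 -0.3992]
waist l [ 0.4565 -0.315 ]
waist r [ 0.4548 -0.3791]
lower l [ 0.4082 -0.2951]
lower r [ 0.4051 -0.4011]
```

Call:
{"method": "arm_command", "body": {"rows": [{"delta_rot": [0,0,0],"xyz": [-0.01,0.038,-0.002],"gripper": 0.0854},{"delta_rot": [0,0,0],"xyz": [-0.01,0.038,-0.002],"gripper": 0.0854},{"delta_rot": [0,0,0],"xyz": [-0.01,0.038,-0.002],"gripper": 0.0854},{"delta_rot": [0,0,0],"xyz": [-0.01,0.038,-0.002],"gripper": 0.0854},{"delta_rot": [0,0,0],"xyz": [-0.01,0.038,-0.002],"gripper": 0.0854},{"delta_rot": [0,0,0],"xyz": [-0.01,0.038,-0.002],"gripper": 0.0854},{"delta_rot": [0,0,0],"xyz": [-0.01,0.038,-0.002],"gripper": 0.0854},{"delta_rot": [0,0,0],"xyz": [-0.01,0.038,-0.002],"gripper": 0.0854},{"delta_rot": [0,0,0.141],"xyz": [0,0,0],"gripper": 0.0854},{"delta_rot": [0,0,0.141],"xyz": [0,0,0],"gripper": 0.0854},{"delta_rot": [0,0,0.141],"xyz": [0,0,0],"gripper": 0.0854},{"delta_rot": [0,0,0.141],"xyz": [0,0,0],"gripper": 0.0854}]}}

```text
time: 38.1
tool_pos: [0.4525, -0.3446, 0.1732]
tcp_rot: [2.751, -1.515, -0.01]
wrist_force: [-0.5, 0.2, 0.5]
width: 1.001
```

Call:
{"method": "arm_command", "body": {"rows": [{"delta_rot": [0,0,0.141],"xyz": [0,0,0],"gripper": 0.0854},{"delta_rot": [0,0,0.141],"xyz": [0,0,0],"gripper": 0.0854},{"delta_rot": [0,0,0.141],"xyz": [0,0,0],"gripper": 0.0854},{"delta_rot": [0,0,0.141],"xyz": [0,0,0],"gripper": 0.0854},{"delta_rot": [0,0,0],"xyz": [0,0,0],"gripper": 0.0854},{"delta_rot": [0,0,0],"xyz": [0,0,0],"gripper": 0.0854}]}}

```text
time: 38.7
tool_pos: [0.4531, -0.3447, 0.174]
tcp_rot: [2.23, -2.209, -0.008]
wrist_force: [-0.2, -0.4, 0.1]
width: 1.0
```

```bash
python3 - <<'E'
from h import *
togof(.457,-.347,.1,.4)
c=read_camera('top'); np.savez("top_c.npz",**c)
cv2.imwrite('pics/t15.png',cv2.resize(c['pixels'][60:260,100:340,::-1],None,fx=3,fy=3,interpolation=cv2.INTER_CUBIC))
for r in cans(c): print(r[0].round(1),round(r[1],1),round(r[2],1),round(r[3],1),r[4].round(0))
z=cloud(c)[:,:,2]
m=(z>.04)&(z<.06); m[:, :130]=0;m[:,180:]=0;m[:100]=0;m[180:]=0
for r in rects(c,m,.05,30): print("tray",[np.round(x,1) for x in r[:7]])
c=read_camera('scene'); cv2.imwrite('pics/s15.png',cv2.resize(c['pixels'][80:280,150:350,::-1],None,fx=2.9,fy=2.9))
E
```

```text
t 38.7 tcp [ 0.4531 -0.3447  0.174 ] w 1.0 F [-0.24 -0.41  0.14] q [-0.69  0.11  1.89 -0.    1.14  0.87]
 shift (current tool axes) [ 0.0025 -0.0043  0.0739]  (goal tool axes) [ 0.0023 -0.0039  0.074 ]  rot [0.0053 0.0017 0.0028]
[ 667.7 -213.1] 3.8 84.0 60.4 [249. 116.]
[ 647.6 -101.5] -25.2 61.4 82.6 [208. 120.]
[ 555.7 -202.1] 5.6 81.8 60.0 [246. 158.]
[537.6 -91.5] 2.4 81.4 60.9 [203. 167.]
tray [np.float64(609.9), np.float64(42.1), np.float64(131.2), np.float64(95.3), np.float64(1.5), array([[543. ,  88.1],
       [545.5,  -7.2],
       [676.7,  -3.8],
       [674.2,  91.5]], dtype=float32), array([152.8, 140.3])]
```

View pics/t15.png

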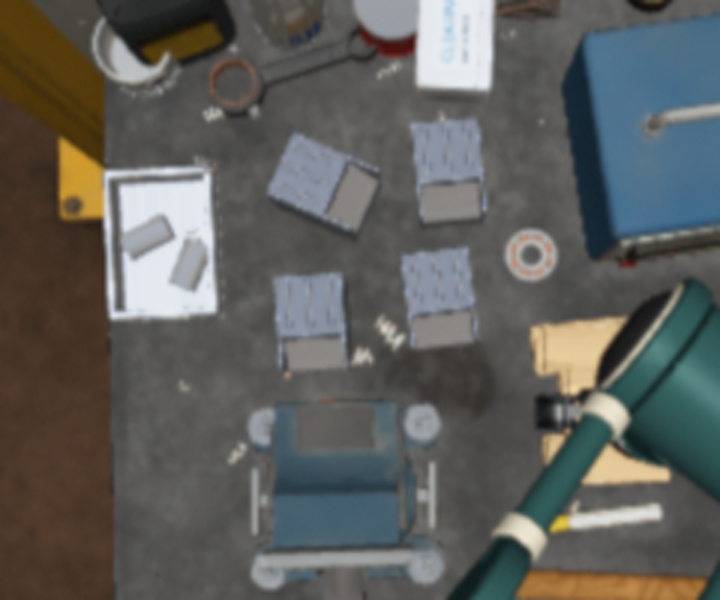

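View pics/s15.png

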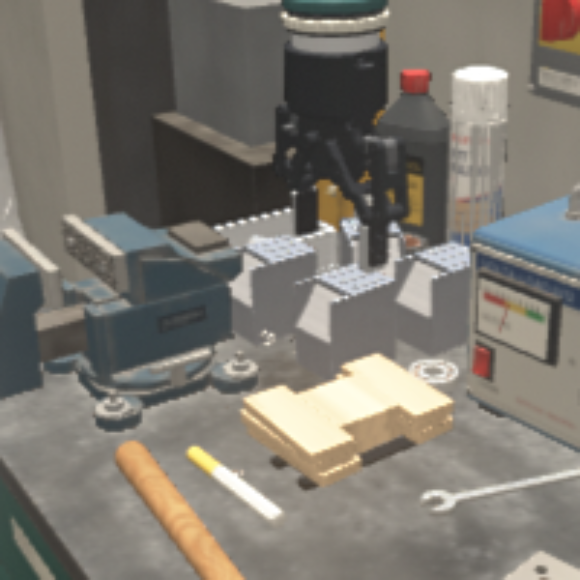

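Canister B was knocked to (0.556,-0.202), but all four stand upright. Both pins are in the tray at crop (148,237) and (190,263). Descend on the stack.

Call:
{"method": "arm_command", "body": {"rows": [{"delta_rot": [0,0,0.003],"xyz": [0.002,-0.003,0.03],"gripper": 0.0854},{"delta_rot": [0,0,0],"xyz": [0,0,0.03],"gripper": 0.0854},{"delta_rot": [0,0,0],"xyz": [0,0,0.03],"gripper": 0.0854},{"delta_rot": [0,0,0],"xyz": [0,0,0.02],"gripper": 0.0854},{"delta_rot": [0,0,0],"xyz": [0,0,0],"gripper": 0.0854},{"delta_rot": [0,0,0],"xyz": [0,0,0],"gripper": 0.0854},{"delta_rot": [0,0,0],"xyz": [0,0,0],"gripper": 0.0854},{"delta_rot": [0,0,0],"xyz": [0,0,0],"gripper": 0.0854}]}}

```text
time: 39.6
tool_pos: [0.4576, -0.3482, 0.0673]
tcp_rot: [2.224, -2.216, 0.001]
wrist_force: [-1.1, 0.5, 0.0]
width: 1.001
```

```bash
python3 - <<'E'
from h import *
togof(.457,-.347,.040,.4)
c=read_camera('scene'); cv2.imwrite('pics/s16.png',cv2.resize(c['pixels'][130:260,200:350,::-1],None,fx=4,fy=4,interpolation=cv2.INTER_CUBIC))
E
```

```text
t 39.6 tcp [ 0.4576 -0.3482  0.0673] w 1.001 F [-1.14  0.48  0.  ] q [-0.69  0.23  1.97 -0.    0.94  0.88]
 shift (current tool axes) [-0.0013  0.0006  0.0273]  (goal tool axes) [-0.0012  0.0006  0.0273]  rot [ 0.0009 -0.0021 -0.0032]
```

View pics/s16.png

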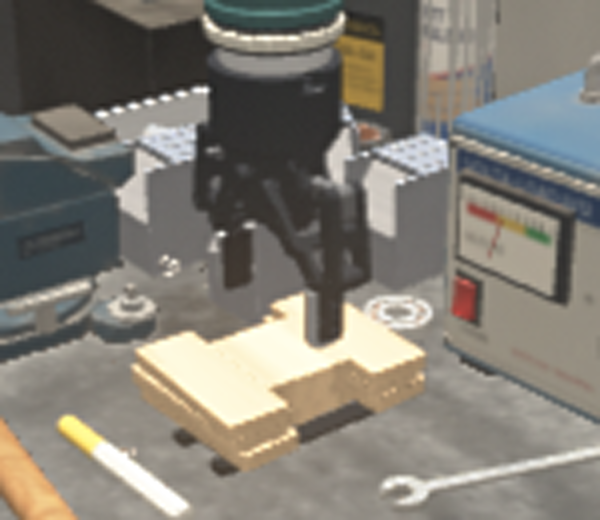

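```bash
python3 - <<'E'
from h import *
c=read_camera('scene');K=c["intrinsics"];T=c["camera_from_world"]
for y in (-.391,-.405):
  for z in (.06,.067,.074,.08,.087):
    p=T[:3,:3]@np.array([.4576,y,z])+T[:3,3]; u=K[0,0]*p[0]/-p[2]+K[0,2]; v=K[1,1]*(-p[1])/-p[2]+K[1,2]
    print(y,z,((u-200+.5)*4).round(),((v-130+.5)*4).round())
E
```

```text
-0.391 0.06 319.0 373.0
-0.391 0.067 319.0 363.0
-0.391 0.074 319.0 352.0
-0.391 0.08 319.0 343.0
-0.391 0.087 319.0 333.0
-0.405 0.06 333.0 384.0
-0.405 0.067 333.0 373.0
-0.405 0.074 333.0 362.0
-0.405 0.08 334.0 353.0
-0.405 0.087 334.0 342.0
```

Call:
{"method": "arm_command", "body": {"rows": [{"delta_rot": [0,0,0],"xyz": [-0.001,0,0.014],"gripper": 0.0854},{"delta_rot": [0,0,0],"xyz": [0,0,0.0125],"gripper": 0.0854},{"delta_rot": [0,0,0],"xyz": [0,0,0],"gripper": 0.0854},{"delta_rot": [0,0,0],"xyz": [0,0,0],"gripper": 0.0854},{"delta_rot": [0,0,0],"xyz": [0,0,0],"gripper": 0.07},{"delta_rot": [0,0,0],"xyz": [0,0,0],"gripper": 0.055},{"delta_rot": [0,0,0],"xyz": [0,0,0],"gripper": 0.055},{"delta_rot": [0,0,0],"xyz": [0,0,0],"gripper": 0.055},{"delta_rot": [0,0,0],"xyz": [0,0,0],"gripper": 0.055},{"delta_rot": [0,0,0],"xyz": [0,0,0],"gripper": 0.055},{"delta_rot": [0,0,0],"xyz": [0,0,0],"gripper": 0.055}], "force": 40}}

```text
time: 40.8
tool_pos: [0.4569, -0.3467, 0.0396]
tcp_rot: [2.224, -2.216, -0.001]
wrist_force: [-0.1, -1.5, 5.0]
width: 0.736
```

```bash
python3 - <<'E'
from h import *
togof(.457,-.347,.041,.4)
weigh(5)
c=read_camera('scene'); cv2.imwrite('pics/s17.png',cv2.resize(c['pixels'][130:260,200:350,::-1],None,fx=4,fy=4,interpolation=cv2.INTER_CUBIC))
E
```

```text
t 40.8 tcp [ 0.4569 -0.3467  0.0396] w 0.736 F [-0.06 -1.46  5.03] q [-0.69  0.27  1.99 -0.    0.89  0.88]
 shift (current tool axes) [ 0.0003 -0.0001 -0.0014]  (goal tool axes) [ 0.0003 -0.0001 -0.0014]  rot [ 0.0023 -0.0009 -0.0036]
meanF [ 0.17 -0.68  4.97] std [0.3  0.56 0.45] torque [-0.066 -0.049 -0.023] w 0.734 mm 62.7 t 41.05
```

View pics/s17.png

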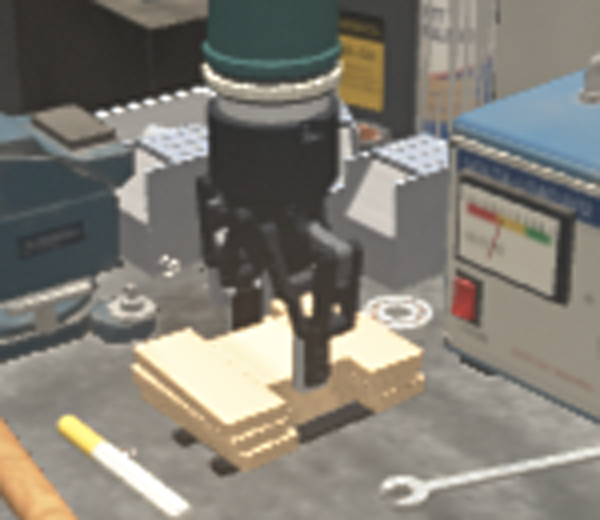

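Call:
{"method": "arm_command", "body": {"rows": [{"delta_rot": [0,0,0],"xyz": [0,0,-0.008],"gripper": 0.055},{"delta_rot": [0,0,0],"xyz": [0,0,-0.012],"gripper": 0.055},{"delta_rot": [0,0,0],"xyz": [0,0,-0.02],"gripper": 0.055},{"delta_rot": [0,0,0],"xyz": [0,0,0],"gripper": 0.055},{"delta_rot": [0,0,0],"xyz": [0,0,0],"gripper": 0.055},{"delta_rot": [0,0,0],"xyz": [0,0,0],"gripper": 0.055}]}}

```text
time: 41.7
tool_pos: [0.4558, -0.3457, 0.0781]
tcp_rot: [2.224, -2.216, -0.006]
wrist_force: [-0.2, 0.6, -1.2]
width: 0.737
```

```bash
python3 - <<'E'
from h import *
weigh(10)
togof(.457,-.347,.081,.4)
c=read_camera('scene'); cv2.imwrite('pics/s18.png',cv2.resize(c['pixels'][130:260,200:350,::-1],None,fx=4,fy=4,interpolation=cv2.INTER_CUBIC))
E
```

```text
meanF [-0.02  0.15 -1.23] std [0.34 0.34 0.4 ] torque [-0.003  0.002 -0.002] w 0.742 mm 63.4 t 42.2
t 42.2 tcp [ 0.4564 -0.3462  0.0788] w 0.742 F [-0.28  0.32 -0.74] q [-0.69  0.22  1.96 -0.    0.96  0.88]
 shift (current tool axes) [ 0.0008 -0.0006 -0.0022]  (goal tool axes) [ 0.0008 -0.0006 -0.0022]  rot [ 0.0036  0.0002 -0.0035]
```

View pics/s18.png

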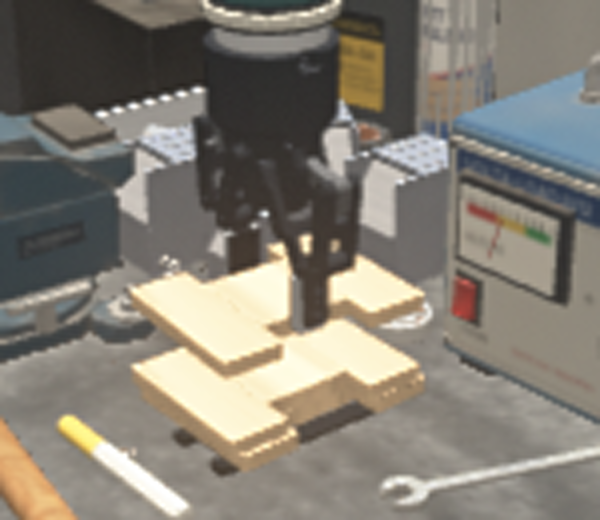

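Call:
{"method": "arm_command", "body": {"rows": [{"delta_rot": [0,0,0],"xyz": [0,0,-0.03],"gripper": 0.055},{"delta_rot": [0,0,0],"xyz": [0,0,-0.035],"gripper": 0.055},{"delta_rot": [0,0,0],"xyz": [0,0,-0.035],"gripper": 0.055},{"delta_rot": [0,0,0],"xyz": [0,0,-0.01],"gripper": 0.055},{"delta_rot": [0,0,0],"xyz": [0,0,0],"gripper": 0.055},{"delta_rot": [0,0,0],"xyz": [0,0,0],"gripper": 0.055}]}}

```text
time: 42.85
tool_pos: [0.4561, -0.3456, 0.1875]
tcp_rot: [2.224, -2.216, -0.007]
wrist_force: [-0.2, 0.8, -1.9]
width: 0.739
```

```bash
python3 - <<'E'
from h import *
read_camera('top')
togof(.61,.0424,.19,1.4)
c=read_camera('top')
P=cloud(c); z=P[:,:,2]
m=(z>.18)&(z<.225)&(P[:,:,1]<-.25)&(P[:,:,1]>-.45)&(P[:,:,0]<.6)&(P[:,:,0]>.36)
cv2.imwrite('pics/t19.png',cv2.resize(c['pixels'][60:260,100:340,::-1],None,fx=3,fy=3,interpolation=cv2.INTER_CUBIC))
print(m.sum(), np.median(z[m]))
E
```

```text
t 42.9 tcp [ 0.4557 -0.3453  0.1867] w 0.734 F [ 0.15  0.6  -1.16] q [-0.69  0.11  1.87 -0.    1.17  0.88]
 shift (current tool axes) [-0.3872 -0.1557 -0.0034]  (goal tool axes) [-0.3838 -0.1637 -0.0033]  rot [ 0.0061  0.0025 -0.0209]
809 0.20244537908652802
```

View pics/t19.png

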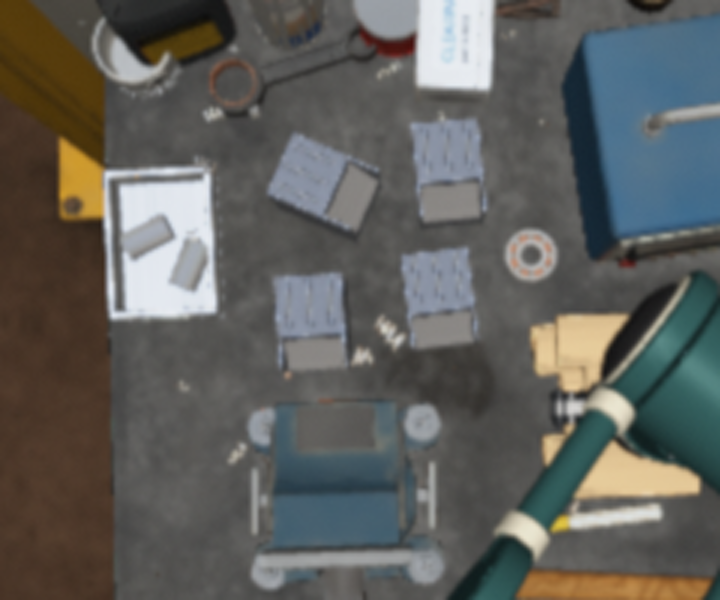

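Call:
{"method": "arm_command", "body": {"rows": [{"delta_rot": [0,0,0],"xyz": [-0.02,-0.008,0],"gripper": 0.055},{"delta_rot": [0,0,0],"xyz": [-0.036,-0.0145,0],"gripper": 0.055},{"delta_rot": [0,0,0],"xyz": [-0.036,-0.0145,0],"gripper": 0.055},{"delta_rot": [0,0,0],"xyz": [-0.036,-0.0145,0],"gripper": 0.055},{"delta_rot": [0,0,0],"xyz": [-0.036,-0.0145,0],"gripper": 0.055},{"delta_rot": [0,0,0],"xyz": [-0.036,-0.0145,0],"gripper": 0.055},{"delta_rot": [0,0,0],"xyz": [-0.036,-0.0145,0],"gripper": 0.055},{"delta_rot": [0,0,0],"xyz": [-0.036,-0.0145,0],"gripper": 0.055},{"delta_rot": [0,0,0],"xyz": [-0.036,-0.0145,0],"gripper": 0.055},{"delta_rot": [0,0,0],"xyz": [-0.036,-0.0145,0],"gripper": 0.055},{"delta_rot": [0,0,-0.021],"xyz": [-0.036,-0.0145,0],"gripper": 0.055},{"delta_rot": [0,0,0],"xyz": [0,0,0],"gripper": 0.055}]}}

```text
time: 44.15
tool_pos: [0.6087, 0.0386, 0.1861]
tcp_rot: [2.251, -2.187, -0.009]
wrist_force: [-0.2, -0.4, -1.9]
width: 0.735
```

Call:
{"method": "arm_command", "body": {"rows": [{"delta_rot": [0,0,0],"xyz": [0,0,0.03],"gripper": 0.055},{"delta_rot": [0,0,0],"xyz": [0,0,0.03],"gripper": 0.055},{"delta_rot": [0,0,0],"xyz": [0,0,0.03],"gripper": 0.055},{"delta_rot": [0,0,0],"xyz": [0,0,0],"gripper": 0.055},{"delta_rot": [0,0,0],"xyz": [0,0,0],"gripper": 0.055},{"delta_rot": [0,0,0],"xyz": [0,0,0],"gripper": 0.055},{"delta_rot": [0,0,0],"xyz": [0,0,0],"gripper": 0.055}]}}

```text
time: 44.85
tool_pos: [0.6098, 0.0341, 0.1006]
tcp_rot: [-2.248, 2.194, -0.0]
wrist_force: [-0.3, 0.1, -0.4]
width: 0.733
```

```bash
python3 - <<'E'
from h import *
togof(.61,.0424,.046,1.4)
c=read_camera('top'); np.savez("top_d.npz",**c)
P=cloud(c); z=P[:,:,2]
m=(z>.095)&(z<.135)&(P[:,:,1]<.15)&(P[:,:,1]>-.05)&(P[:,:,0]<.72)&(P[:,:,0]>.5)
cv2.imwrite('pics/t20.png',cv2.resize(c['pixels'][90:190,110:250,::-1],None,fx=5,fy=5,interpolation=cv2.INTER_CUBIC))
print(m.sum(), np.median(z[m]))
E
```

```text
t 44.85 tcp [0.6098 0.0341 0.1006] w 0.733 F [-0.3   0.05 -0.44] q [0.02 0.26 1.87 0.   1.02 1.56]
 shift (current tool axes) [-0.0083 -0.0004  0.0546]  (goal tool axes) [-0.0083 -0.0004  0.0546]  rot [-0.0002  0.0001 -0.0002]
1056 0.11648014125936276
```

View pics/t20.png

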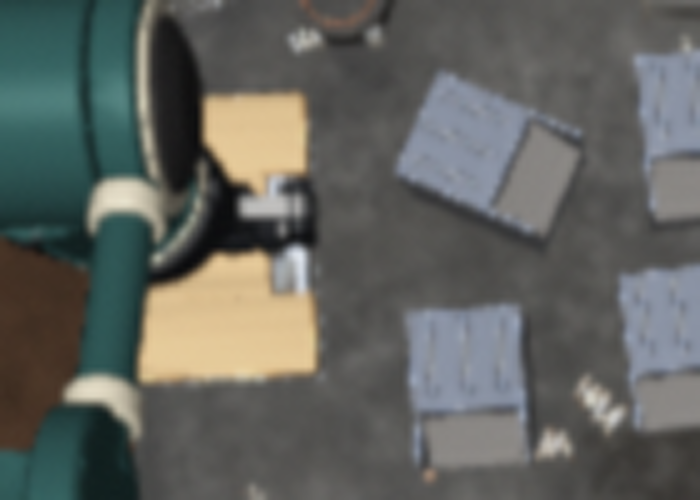

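```bash
python3 - <<'E'
from h import *
c=dict(np.load("top_d.npz"))
W=np.array([ray(c,110+(x+.5)/5-.5,90+(y+.5)/5-.5,.1165) for x,y in[(306,93),(317,376),(140,382)]]); print(W.round(4))
print(np.linalg.norm(W[0]-W[1]),np.linalg.norm(W[2]-W[1]),(W[0]+W[2])/2)
d=W[0]-W[1];print(np.degrees(np.arctan2(d[1],d[0]))); d=W[1]-W[2];print(np.degrees(np.arctan2(d[0],-d[1])))
z=cloud(c)[:,:,2]
m=(z>.1)&(z<.13); R=[]
for v in list(range(112,122))+list(range(150,162)):
    u=np.where(m[v,140:185])[0]
    if len(u): R.append(ray(c,140+u.max()+.5,v,.1165))
R=np.array(R); print(R.round(4)[[0,4,-5,-1]], np.degrees(np.polyfit(R[:,0],R[:,1],1)[0]), R.mean(0))
E
```

```text
[[ 0.6809 -0.0174]
 [ 0.539  -0.0196]
 [ 0.5383  0.0682]]
0.14189237749224304 0.0877492379370025 [0.6096033  0.02540882]
0.8773566979722298
0.43925655622274534
[[ 0.6713 -0.0164]
 [ 0.6612 -0.0187]
 [ 0.5584 -0.0212]
 [ 0.5485 -0.021 ]] 1.2833125252782789 [ 0.60667815 -0.01897847]
```

Call:
{"method": "arm_command", "body": {"rows": [{"delta_rot": [0,0,0],"xyz": [-0.0083,0,0],"gripper": 0.055},{"delta_rot": [0,0,0],"xyz": [0,0,0.015],"gripper": 0.055},{"delta_rot": [0,0,0],"xyz": [0,0,0.015],"gripper": 0.055},{"delta_rot": [0,0,0],"xyz": [0,0,0.012],"gripper": 0.055},{"delta_rot": [0,0,0],"xyz": [0,0,0.008],"gripper": 0.055},{"delta_rot": [0,0,0],"xyz": [0,0,0],"gripper": 0.055},{"delta_rot": [0,0,0],"xyz": [0,0,0],"gripper": 0.055},{"delta_rot": [0,0,0],"xyz": [0,0,0],"gripper": 0.055},{"delta_rot": [0,0,0],"xyz": [0,0,0],"gripper": 0.055}]}}

```text
time: 45.8
tool_pos: [0.608, 0.0425, 0.0485]
tcp_rot: [2.247, -2.193, -0.003]
wrist_force: [-0.8, 0.5, -1.9]
width: 0.743
```

```bash
python3 - <<'E'
from h import *
weigh(6)
togof(.61,.0424,.046,1.4)
E
```

```text
meanF [ 0.08  0.27 -0.78] std [0.24 0.42 0.39] torque [-0.001  0.01  -0.012] w 0.734 mm 62.6 t 46.1
t 46.1 tcp [0.6079 0.0426 0.0486] w 0.734 F [ 0.    0.18 -1.27] q [0.03 0.32 1.9  0.   0.93 1.58]
 shift (current tool axes) [ 0.0002 -0.0021  0.0026]  (goal tool axes) [ 0.0002 -0.0021  0.0026]  rot [0.0032 0.0001 0.    ]
```

Call:
{"method": "arm_command", "body": {"rows": [{"delta_rot": [0,0,0],"xyz": [0,-0.002,0.0015],"gripper": 0.055},{"delta_rot": [0,0,0],"xyz": [0,0,0.0015],"gripper": 0.055},{"delta_rot": [0,0,0],"xyz": [0,0,0],"gripper": 0.055},{"delta_rot": [0,0,0],"xyz": [0,0,0],"gripper": 0.055}]}}

```text
time: 46.5
tool_pos: [0.6102, 0.0426, 0.0456]
tcp_rot: [2.247, -2.193, -0.003]
wrist_force: [0.0, -0.2, 0.4]
width: 0.735
```

```bash
python3 - <<'E'
from h import *
weigh(6)
togof(.61,.0424,.046,1.4)
E
```

```text
meanF [ 1.08 -0.47  0.35] std [0.47 0.32 0.39] torque [ 0.04  -0.146 -0.03 ] w 0.737 mm 62.9 t 46.8
t 46.8 tcp [0.6102 0.0426 0.0456] w 0.737 F [ 1.24 -0.25  0.63] q [0.03 0.32 1.9  0.   0.92 1.58]
 shift (current tool axes) [ 0.0002  0.0002 -0.0004]  (goal tool axes) [ 0.0002  0.0002 -0.0004]  rot [0.0027 0.0002 0.    ]
```

Contact is made (Fz went from -1.2 to +0.35 N). Release and retreat straight up.

Call:
{"method": "arm_command", "body": {"rows": [{"delta_rot": [0,0,0],"xyz": [0,0,0.0005],"gripper": 0.065},{"delta_rot": [0,0,0],"xyz": [0,0,0],"gripper": 0.075},{"delta_rot": [0,0,0],"xyz": [0,0,0],"gripper": 0.0854},{"delta_rot": [0,0,0],"xyz": [0,0,0],"gripper": 0.0854},{"delta_rot": [0,0,0],"xyz": [0,0,0],"gripper": 0.0854},{"delta_rot": [0,0,0],"xyz": [0,0,-0.02],"gripper": 0.0854},{"delta_rot": [0,0,0],"xyz": [0,0,-0.04],"gripper": 0.0854},{"delta_rot": [0,0,0],"xyz": [0,0,-0.045],"gripper": 0.0854},{"delta_rot": [0,0,0],"xyz": [0,0,-0.045],"gripper": 0.0854}]}}

```text
time: 47.7
tool_pos: [0.6097, 0.0426, 0.1959]
tcp_rot: [2.246, -2.192, -0.005]
wrist_force: [-0.1, -0.5, 0.3]
width: 1.004
```

Call:
{"method": "arm_command", "body": {"rows": [{"delta_rot": [0,0,0],"xyz": [-0.045,0.01,-0.01],"gripper": 0.0854},{"delta_rot": [0,0,0],"xyz": [-0.045,0.02,-0.01],"gripper": 0.0854},{"delta_rot": [0,0,0],"xyz": [-0.045,0.02,0],"gripper": 0.0854},{"delta_rot": [0,0,0],"xyz": [-0.045,0.02,0],"gripper": 0.0854},{"delta_rot": [0,0,0],"xyz": [-0.045,0.02,0],"gripper": 0.0854},{"delta_rot": [0,0,0],"xyz": [-0.045,0.02,0],"gripper": 0.0854},{"delta_rot": [0,0,0],"xyz": [-0.045,0.02,0],"gripper": 0.0854},{"delta_rot": [0,0,0],"xyz": [-0.045,0.02,0],"gripper": 0.0854},{"delta_rot": [0,0,0],"xyz": [0,0,0],"gripper": 0.0854},{"delta_rot": [0,0,0],"xyz": [0,0,0],"gripper": 0.0854}]}}

```text
time: 48.7
tool_pos: [0.4509, 0.3994, 0.2153]
tcp_rot: [2.25, -2.189, -0.003]
wrist_force: [0.6, -0.7, -0.3]
width: 1.005
```

```bash
python3 - <<'E'
from h import *
c=read_camera('top'); np.savez("top_e.npz",**c)
P=cloud(c); z=P[:,:,2]
cv2.imwrite('pics/t21.png',cv2.resize(c['pixels'][60:260,100:340,::-1],None,fx=3,fy=3,interpolation=cv2.INTER_CUBIC))
m=(z>.045)&(z<.075)&(P[:,:,1]<.15)&(P[:,:,1]>-.03)&(P[:,:,0]<.72)&(P[:,:,0]>.5)
print(np.median(z[m]))
for r in rects(c,m,.062,300): print("board",[np.round(x,1) for x in r[:6]])
q=P[m&(z>.054)]; A=np.c_[q[:,:2],np.ones(len(q))]; print("tilt",np.linalg.lstsq(A,q[:,2],rcond=None)[0])
m=(z>.035)&(z<.06)&(P[:,:,1]<-.25)&(P[:,:,1]>-.45)&(P[:,:,0]<.6)&(P[:,:,0]>.36)
for r in rects(c,m,.044,300): print("stack",np.median(z[m]),[np.round(x,1) for x in r[:5]])
for r in cans(c): print(r[0].round(1),round(r[1],1),round(r[2],1),round(r[3],1),r[4].round(0))
s,_=st();print(s["tool_pos"],s["time"])
E
```

```text
0.061605507289490734
board [np.float64(610.2), np.float64(43.3), np.float64(140.3), np.float64(107.2), np.float64(1.4), array([[538.8,  95.2],
       [541.4, -11.9],
       [681.6,  -8.6],
       [679. ,  98.6]], dtype=float32)]
tilt [ 0.00023147 -0.00070832  0.06164298]
stack 0.04334095338012231 [np.float64(457.7), np.float64(-341.8), np.float64(140.8), np.float64(107.3), np.float64(3.0)]
[ 667.7 -213.2] 3.9 83.9 60.4 [249. 116.]
[ 647.6 -101.5] -25.1 61.6 82.6 [207. 120.]
[ 555.7 -202.1] 5.6 81.8 60.0 [246. 159.]
[537.6 -91.7] 2.4 82.8 61.1 [203. 167.]
[0.4515547  0.3983863  0.21520783] 48.75
```

View pics/t21.png

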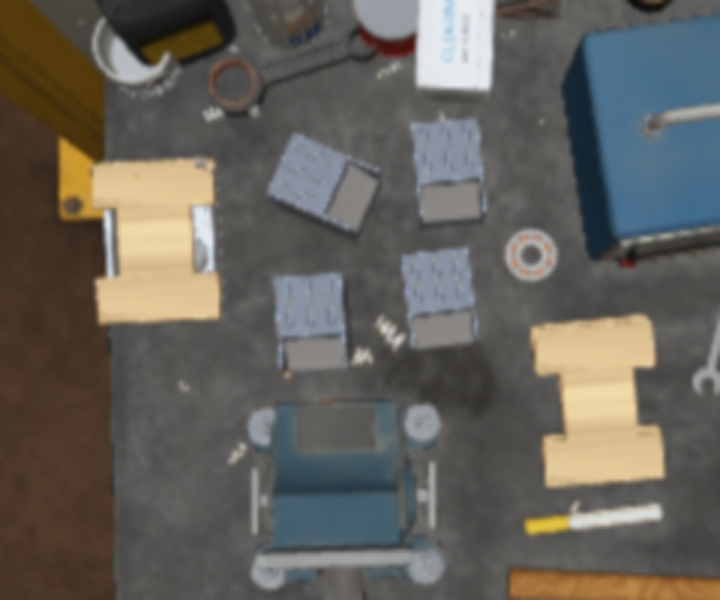

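The board lies square on the tray (crop (155,240)), centred within about 1 mm. The stack and the canisters are fine. Handing in.

```bash
python3 -c "
from h import *
print(bot.finish_job())"
```

```text
the job is handed in; nothing more can be done
None
```

The job is handed in at about 49 s of the 208 s, and every check I made before handing in passed. No verdict was reported.

- **Weighing:** I lifted all four canisters. Two were loaded (4.1 N and 4.0 N) and two were empty (2.2 N and 1.8 N). I never tipped the empty ones.
- **Pins:** Both pins came out, and both were seen lying in the tray. The two loaded canisters then weighed 1.9 N and 2.0 N.
- **First tip:** It stopped at about 53° and about 0.21 m up, because wrist joint 5 reached its limit. The pin still fell into the tray. I tipped the second canister sideways to about 57°, and its pin also fell in. Both tips were short of the 60 to 75° you gave.
- **Lid:** The board lies on the tray about 1 mm off centre and within about 0.1° of the tray's direction. It is flat, with its top at 61.6 mm.
- **Stack:** The other two boards are still flat on the stand, with their top at 43 mm.
- **Canisters:** All four stand upright on the bench. One of the empty ones was knocked about 3 cm aside while the robot was at work elsewhere, and it stayed upright.

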